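# Sort fast-thread rods by thread hand with a test nut

## Task

Push the loose test-nut block square and flush into the corner of the aluminium fence. Then, taking the threaded rods one after another from the shortest to the longest, push the thread of each straight into the test nut until the orange pointer has swung well over (about 60 degrees): it falls anticlockwise, seen from the mouth, for a right-hand thread and clockwise for a left-hand one. Lay right-hand rods in the green tray and left-hand rods in the red tray, leave the block home in its corner, and knock over neither bottle, beaker nor jar.

Things in the scene. Friction and masses are not known exactly. Their poses are not given: they have to be found in the camera images.
- fence: L-shaped aluminium fence fixed to the bench: two rails 30 mm high, 14 mm thick. Origin: the inner corner, at bench level. x and y point INTO the rails: inner face of the stop rail is the plane x=0 (y 0 to -160 mm), of the side rail the plane y=0 (x 0 to -190 mm); free space is x<0, y<0. Its x axis points roughly to the robot's right (world -y), its y axis away from the robot.
- block: loose test-nut block, 0.9 kg: grey base 110 (x) x 140 (y) x 38 mm high, origin at the centre of its underside. In the middle a white frame (x -18 to -10 mm, 56 mm wide, top at z=93 mm), behind it the brass test nut and orange pointer (to z=135 mm). Rods enter towards block +x. When home, its +x face is on the stop rail and its +y face on the side rail, its axes as the fence's.
- block_corner (a point): the block's bottom corner at block (55, 70, 0) mm, between its +x and +y faces; lies on the fence's origin when the block is fully home. Axes as the block's.
- nut_axis (a point): centre of the test nut, block (0, 0, 65) mm; axes as the block's, nut axis along x. The four 5 mm pins that engage the thread lie in this plane: up, down and to both sides. The mouth is a 34 mm square opening in the white frame, 18 mm before this point.
- nut (a joint): turn of the test nut (rad), -2.3 to 2.3; a light spring (0.01 N m/rad) holds 0 = pointer up. A thread pushed straight in, rod not turning, drives it round 0.057 rad per mm once the tip is some 12 mm past the nut's centre. Positive: anticlockwise seen from the mouth, pointer to block +y, RIGHT-hand thread. Negative: clockwise, LEFT-hand.
- tray_green: green plastic tray fixed on the bench, for right-hand rods: 184 mm (x) x 136 mm (y) x 22 mm high outside, walls and floor 5 mm thick. Origin: centre of the underside. Its x (long) axis points roughly to the robot's right.
- tray_red: red plastic tray for left-hand rods, otherwise like the green one (which of the two stands nearer the robot varies).
- rod_1: threaded rod, 101 mm long, 0.22 kg, white band near its tail, may be absent: square steel shank 30 x 30 mm, 36 mm long, then 65 mm of coarse thread, 24 mm across, with 14 mm round nose. Origin: shank centre, 15 mm above what it lies on; +x along the rod to the thread, at first roughly to the robot's right. Enters the nut best with two flats level. Thread hand not known beforehand.
- rod_1_tip (a point): tip of the nose, on the rod's axis, 83 mm from the rod's origin along its +x.
- rod_1_tail (a point): middle of the shank's end face, 18 mm from the origin along -x.
- rod_2: threaded rod, 115 mm long, 0.22 kg, blue band near its tail, may be absent: square steel shank 30 x 30 mm, 50 mm long, then 65 mm of coarse thread, 24 mm across, with 14 mm round nose. Origin: shank centre, 15 mm above what it lies on; +x along the rod to the thread, at first roughly to the robot's right. Enters the nut best with two flats level. Thread hand not known beforehand.
- rod_2_tip (a point): tip of the nose, on the rod's axis, 90 mm from the rod's origin along its +x.
- rod_2_tail (a point): middle of the shank's end face, 25 mm from the origin along -x.
- rod_3: threaded rod, 129 mm long, 0.22 kg, yellow band near its tail, may be absent: square steel shank 30 x 30 mm, 64 mm long, then 65 mm of coarse thread, 24 mm across, with 14 mm round nose. Origin: shank centre, 15 mm above what it lies on; +x along the rod to the thread, at first roughly to the robot's right. Enters the nut best with two flats level. Thread hand not known beforehand.
- rod_3_tip (a point): tip of the nose, on the rod's axis, 97 mm from the rod's origin along its +x.
- rod_3_tail (a point): middle of the shank's end face, 32 mm from the origin along -x.
- rod_4: threaded rod, 143 mm long, 0.22 kg, black band near its tail, may be absent: square steel shank 30 x 30 mm, 78 mm long, then 65 mm of coarse thread, 24 mm across, with 14 mm round nose. Origin: shank centre, 15 mm above what it lies on; +x along the rod to the thread, at first roughly to the robot's right. Enters the nut best with two flats level. Thread hand not known beforehand.
- rod_4_tip (a point): tip of the nose, on the rod's axis, 104 mm from the rod's origin along its +x.
- rod_4_tail (a point): middle of the shank's end face, 39 mm from the origin along -x.
- bottle: white bottle, 64 mm across, 170 mm tall, standing; origin at the centre of its base. Bystander.
- beaker: glass beaker, 70 mm across, 85 mm tall; origin at the centre of its base. Bystander.
- jar: amber jar with blue cap, 56 mm across, 55 mm tall; origin at the centre of its base. Bystander.
There are look-alikes about, which are no part of the job. What is shaped like the rod_3 but pink or purple is not meant.

How it is judged:
By the outcome, as a careful person would: the job done as asked, in the order asked, and still so for the second after the job is handed in, with the robot touching nothing.
Of rod_1, rod_2, rod_3, rod_4 only 3 to 4 are there at a start; the rules pass over those that are not, and their reading is None.
At some moment in a run one of block may be knocked a few centimetres aside while the robot is not near it.
Once in a run the grip may slacken for a moment while it holds something.
It also fails if it takes over 210 s, if anything falls off the work surface, if the arm or the gripper's body presses on something with over 40 N, if the wrist force passes 120 N, or if a joint passes its speed limit or range.

## Robot

A 6-joint arm with a two-finger parallel gripper is mounted at the origin on the work surface. World frame = base frame: x ahead of the robot, y to its left, z up, the work surface at z = 0. Lengths are in m, angles in rad, forces in N, time in s.
With the tool pointing down it reaches from about 0.35 to 0.975 m from the base axis. Payload 4.9 kg.
Tool frame: the origin (TCP) lies at the very end of the fingers, on their centre line; the grasp point (between the pads) lies 19 mm behind it; z points along the fingers, y is the direction in which the jaws open and shut (so a half turn about z gives the same grasp; the last joint's range is limited). The gripper opens to 85 mm and grips with 20 to 120 N. Pads are 22 mm wide; open, the fingers measure 114 mm over their backs; the gripper's body (76 mm by 85 mm) begins 54 mm behind the grasp point. The pads swing forward as they close: fully open they stand 13 mm farther back than shut.
Start: joints at [-1.437, 0.053, 1.613, -0, 1.476, -0.119], TCP at [0.156, -0.605, 0.194] pointing down, gripper open.
Joint ranges: [-3.01, 3.01], [-1.01, 2.22], [0.06, 2.58], [-1.02, 4.17], [0.09, 2.62], [-3.14, 3.14]. Speed limits (rad/s): [2.57, 2.57, 3.14, 3.14, 3.14, 3.14].

## Interface

Orientations are given as a rotation vector (axis times angle).
In Python, from station import ctrl gives the robot as it stands.
- The arm moves only by the tool step_arm, never from a script. Its argument "moves" is a list of rows, each a list of 5 numbers: the opening, from 0 (shut) to 1 (fully open), then the shift along the world's x, y, z in m, then the turn about the world's z in degrees. A call has 1 to 20 rows; each row shifts and turns the pose as measured when the row begins; what a row does not reach is not made up. A row lasts 1/8 s, in which the tool goes at most 62.5 mm and 10.7 degrees, less where a joint would pass 70% of its speed; a pose out of reach is approached as far as the arm can. A call is refused whole if a number of a shift passes 0.0625 or a number of a turn 10.7, either way. A call with a gripper value outside its range is refused whole. The fingers move at their own pace and stop on an object; "newtons" is the grip in N (left out, the last holds). Time passes only in rows, so rows that do not move let the fingers close. It gives the time, the measured TCP pose, the force and the opening at its end, in the units of the state.
- ctrl.get_obs(): the state, without advancing time (a new reading comes with each control period).
- ctrl.get_image(name): name is "scene" or "top"; returns a dict with "color" (420x560x3 uint8, red, green, blue), "camera_matrix" (3x3 intrinsics, pixels), "R" (3x3) and "t" (3): a world point X has camera coordinates R X + t. Camera axes: x right, y down, z forward; pixel columns grow to the right and rows downward; lengths in m; the calibration is good to about 2 mm. A picture is of the moment at which its call begins. There is no depth.
- ctrl.finish_job(): hands the job in, once; it reports no verdict.
Trained networks look in a picture, given as the dict that the camera call returned (one of the last four; its "shot" number tells which), for a name from the list of things; names that differ only in an ending like _2 or _b are one class to them, and where a whole thing is asked for, a point or a joint stands for the part that bears it (a point fixed in the world has none). Each returns a list of dicts, best first, with "p" (0 to 1); they miss things now and then, are a little off and sometimes report something else, mostly with a low value. They report only what shows in the picture. A call takes as long as a camera call. They do not tell look-alikes from the thing itself.
- ctrl.spot_in(picture, query): "bbox" ([left, top, right, bottom] in pixels, round what is visible of it).
The state is a dict: "t": time; "q": joint angles; "dq": joint speeds; "effort": joint torques, N m; "tool_pos": TCP position; "tool_rot": TCP orientation; "contact_force": force on the tool from outside, world axes, zero at the start; "wrist_torque": the same for the moment, N m; "opening": finger opening in m.
Only numpy, scipy, OpenCV 4.12 (cv2) and the standard library are available. Lean on these libraries where they do the work, as an engineer would, in place of code of your own. Each camera call takes 0.05 s, during which the arm holds its last target.

## Working session

There is one attempt and no reset: what is moved stays moved. The work goes in short steps, Python scripts to look and compute and a tool call to move; the robot and the scene stay as the last step left them, time stands still between calls to the robot, and variables do not carry over. Pictures are saved under pics/ and viewed, and the job is handed in when it is done.

Besides the shell and the picture viewer there is one more tool, called after ">>>" as name(argument=value, ...), one argument or row to a line, values as JSON. step_arm: Moves the arm, as the interface text tells. Its arguments: {"type":"object","properties":{"moves":{"type":"array","items":{"type":"array","items":{"type":"number"}}},"newtons":{"type":"number"}},"required":["moves"]}

```bash
ls; mkdir -p pics; cat > h.py <<'E'
import numpy as np, cv2
from station import ctrl
def shot(name,fn):
    im=ctrl.get_image(name); cv2.imwrite('pics/'+fn,im['color'][:,:,::-1]); return im
def ray(im,u,v):
    K=np.array(im['camera_matrix']);R=np.array(im['R']);t=np.array(im['t'])
    d=R.T@np.linalg.solve(K,[u,v,1.]); return -R.T@t,d
def atz(im,u,v,z):
    c,d=ray(im,u,v); return c+d*(z-c[2])/d[2]
def proj(im,X):
    K=np.array(im['camera_matrix']);p=K@(np.array(im['R'])@np.array(X,float)+np.array(im['t'])); return p[:2]/p[2]
E
python3 - <<'E'
from h import *
o=ctrl.get_obs(); print(o)
a=shot('scene','s0.png'); b=shot('top','t0.png')
for n,im in(('scene',a),('top',b)):
    print(n,im['camera_matrix'],-np.array(im['R']).T@im['t'],im['R'])
    for q in ['fence','block','tray_green','tray_red','rod_1','bottle','beaker','jar','rod_1_tip','rod_1_tail','nut_axis','block_corner']:
        print(q,[(np.round(x['bbox']).astype(int).tolist(),round(x['p'],2)) for x in ctrl.spot_in(im,q)])
E
```

```text
pics
{'t': 0.0, 'q': array([-1.43700445e+00,  5.33671190e-02,  1.61429356e+00, -1.37732118e-05,
        1.47601077e+00, -1.18994480e-01]), 'dq': array([ 0.00103504, -0.00141255,  0.00135304, -0.00063393,  0.00143972,
        0.00013763]), 'effort': array([-2.14053267e-03, -3.93685806e+01, -3.70177603e+01, -3.23602035e-04,
        7.05950733e-03,  5.14505388e-06]), 'tool_pos': array([ 0.15621913, -0.60443446,  0.19245701]), 'tool_rot': array([-3.11446988e+00, -3.95759522e-01,  4.56641163e-05]), 'contact_force': array([-0.21811753,  0.31092007, -0.525669  ]), 'wrist_torque': array([ 0.02539697, -0.01109873,  0.02753143]), 'opening': 0.08543910602870966}
scene [[488.79558795   0.         283.12290479]
 [  0.         488.79558795 209.83064154]
 [  0.           0.           1.        ]] [ 1.36906101 -0.68030005  1.04260619] [[ 0.65927869  0.75181113  0.0114728 ]
 [ 0.49553618 -0.42296882 -0.75864436]
 [-0.56550464  0.50584325 -0.65140395]]
fence []
block [([157, 238, 220, 292], 0.59)]
tray_green [([248, 219, 283, 248], 0.54), ([237, 204, 272, 223], 0.49)]
tray_red [([285, 169, 348, 216], 
[... 1003 characters left out ...]
0.29)]
tray_green [([157, 154, 235, 207], 0.72)]
tray_red [([155, 214, 231, 280], 0.86)]
rod_1 [([273, 252, 316, 267], 0.97), ([280, 220, 328, 233], 0.96), ([278, 154, 319, 168], 0.9), ([265, 180, 321, 206], 0.88), ([334, 282, 377, 323], 0.77), ([102, 216, 112, 270], 0.59)]
bottle [([417, 122, 459, 162], 0.79), ([262, 182, 318, 202], 0.42)]
beaker [([323, 105, 355, 140], 0.6)]
jar [([276, 115, 294, 142], 0.68)]
rod_1_tip [([279, 158, 314, 168], 0.63)]
rod_1_tail [([280, 154, 316, 173], 0.62), ([262, 180, 314, 204], 0.57), ([327, 105, 358, 140], 0.35)]
nut_axis [([378, 207, 430, 266], 0.7), ([367, 179, 456, 248], 0.33)]
block_corner [([377, 205, 431, 267], 0.83), ([278, 158, 312, 166], 0.47)]
```

```bash
python3 - <<'E'
import cv2
t=cv2.imread('pics/t0.png'); s=cv2.imread('pics/s0.png')
cv2.imwrite('pics/t0a.png',cv2.resize(t[140:340,260:470],None,fx=3.8,fy=3.0*3.8/3.8*0+3.0 if 0 else 3.0,interpolation=cv2.INTER_CUBIC) if 0 else cv2.resize(t[145:335,260:465],(798,740*0+ 600),interpolation=cv2.INTER_CUBIC) if 0 else cv2.resize(t[140:335,255:465],None,fx=3,fy=3,interpolation=cv2.INTER_CUBIC))
cv2.imwrite('pics/s0a.png',cv2.resize(s[150:350,150:390],None,fx=3,fy=3,interpolation=cv2.INTER_CUBIC))
E
```

```text
(no output)
```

Four rods lie in the middle of the picture: white at (298,161), black (290,190), yellow (305,223), blue (295,258). The block is at (405,236) and the fence corner near (441,185). The pink and purple ones are decoys. Next I'll measure accurately by edge fitting.

```bash
cat > fit.py <<'E'
from h import *
from scipy.optimize import least_squares
from scipy.ndimage import map_coordinates, gaussian_filter
def segs_rect(x0,x1,y0,y1,z): # closed
    return [((x0,y0,z),(x1,y0,z)),((x1,y0,z),(x1,y1,z)),((x1,y1,z),(x0,y1,z)),((x0,y1,z),(x0,y0,z))]
def T(p,X):
    c,s=np.cos(p[2]),np.sin(p[2]); return np.array([p[0]+c*X[0]-s*X[1],p[1]+s*X[0]+c*X[1],X[2]])
def fit(ims,segs,p0,r=4,iters=8,n=14,z0=0,verbose=True,skip=()):
    p=np.array(p0,float)
    G=[gaussian_filter(im['color'].astype(float),(0.7,0.7,0)) for im in ims]
    for it in range(iters):
        rr=max(1.5,r*(1-it/(iters+1))); rows=[]
        for k,im in enumerate(ims):
            for si,(a,b) in enumerate(segs):
                if (k,si) in skip: continue
                for f in np.linspace(.06,.94,n):
                    X=np.array(a)*(1-f)+np.array(b)*f
                    u=proj(im,T(p,X)); d=proj(im,T(p,b))-proj(im,T(p,a)); L=np.linalg.norm(d)
                    if L<6: continue
                    d/=L; nn=np.array([-d[1],d[0]])
                    s=np.arange(-rr-1,rr+1.01,.25); pts=u[:,None]+nn[:,None]*s
                    prof=np.stack([map_coordinates(G[k][:,:,c],[pts[1],pts[0]],order=1,mode='nearest') for c in range(3)])
                    g=np.linalg.norm(np.gradient(prof,axis=1),axis=0)
                    g=g*np.exp(-(s/(rr))**2/2)
                    j=np.argmax(g[2:-2])+2
                    w=g[max(0,j-3):j+4]; off=np.sum(w*s[max(0,j-3):j+4])/w.sum()
                    rows.append((k,X,u+nn*off,nn,min(g[j],15)/15))
        def res(q): return [w*np.dot(proj(ims[k],T(q,X))-t,nn) for k,X,t,nn,w in rows]
        sol=least_squares(res,p,loss='soft_l1',f_scale=0.5,x_scale=[.01,.01,.05]); p=sol.x
    e=np.array(res(p)); 
    if verbose: print('p',np.round(p,4),'deg',round(np.degrees(p[2]),2),'rms px',round(float(np.sqrt(np.mean(e**2))),2),'n',len(rows))
    return p
def draw(im,segs,p,img,f,off):
    for a,b in segs:
        A=(proj(im,T(p,a))-off+.5)*f;B=(proj(im,T(p,b))-off+.5)*f
        cv2.line(img,tuple(int(round(v)) for v in A),tuple(int(round(v)) for v in B),(255,0,255),1)
def crop(im,box,f):
    l,t,r,b=box; return cv2.resize(im['color'][t:b,l:r,::-1],None,fx=f,fy=f,interpolation=cv2.INTER_CUBIC)
BLOCK=segs_rect(-.055,.055,-.07,.07,.038)
FENCE=[((0,0,.03),(0,-.16,.03)),((0,0,.03),(-.19,0,.03)),((.014,.014,.03),(.014,-.16,.03)),((.014,.014,.03),(-.19,.014,.03)),((-.19,0,.03),(-.19,.014,.03)),((0,-.16,.03),(.014,-.16,.03))]
TRAY=segs_rect(-.092,.092,-.068,.068,.022)
LEN={1:.036,2:.050,3:.064,4:.078}
def ROD(i,z=.03):
    h=LEN[i]/2; return segs_rect(-h,h,-.015,.015,z)
H=-np.pi/2
E
cat > m0.py <<'E'
from fit import *
t=shot('top','t1.png'); s=shot('scene','s1.png')
def init(u,v,z,th=H): 
    q=atz(t,u,v,z); return [q[0],q[1],th]
corner=init(440,185.5,.03,H+.05)
out={}
for nm,sg,p0 in [('fence',FENCE,corner),('block',BLOCK,init(404,236.5,.038,H+.06)),('green',TRAY,init(197,182,.022,H)),('red',TRAY,init(193,246,.022,H)),
  ('r1',ROD(1),init(284,161,.03,H)),('r4',ROD(4),init(280.5,193.5,.03,H+.2)),('r3',ROD(3),init(291,223,.03,H)),('r2',ROD(2),init(282,258,.03,H))]:
    print(nm); 
    if nm=='r1' or nm[0]=='r':
        pass
    pt=fit([t],sg,p0); fit([s],sg,pt); out[nm]=(sg,fit([t,s],sg,pt))
for im,box,f,fn in((t,(255,140,465,280),3.8,'o_t1.png'),(s,(130,150,390,330),3,'o_s1.png'),(t,(150,145,250,285),4,'o_t2.png')):
    g=crop(im,box,f)
    for sg,p in out.values(): draw(im,sg,p,g,f,np.array(box[:2]))
    cv2.imwrite('pics/'+fn,g)
E
python3 m0.py
```

```text
fence
p [ 0.6096 -0.3484 -1.4954] deg -85.68 rms px 0.26 n 56
p [ 0.6092 -0.3503 -1.4952] deg -85.67 rms px 0.26 n 56
p [ 0.6095 -0.3492 -1.4946] deg -85.63 rms px 0.32 n 112
block
p [ 0.4839 -0.2468 -1.513 ] deg -86.69 rms px 0.15 n 56
p [ 0.4834 -0.2506 -1.4937] deg -85.58 rms px 0.31 n 56
p [ 0.4837 -0.2476 -1.5152] deg -86.81 rms px 0.24 n 112
green
p [ 0.6325  0.2673 -1.572 ] deg -90.07 rms px 0.29 n 56
p [ 0.6264  0.2572 -1.4471] deg -82.91 rms px 0.42 n 56
p [ 0.6331  0.2669 -1.5742] deg -90.2 rms px 0.35 n 112
red
p [ 0.4719  0.2784 -1.4586] deg -83.57 rms px 0.16 n 56
p [ 0.4721  0.2768 -1.4613] deg -83.73 rms px 0.1 n 56
p [ 0.4719  0.278  -1.4595] deg -83.62 rms px 0.19 n 112
r1
p [ 0.6841  0.0441 -1.652 ] deg -94.65 rms px 0.19 n 56
p [ 0.6842  0.0413 -1.6428] deg -94.12 rms px 0.17 n 56
p [ 0.6841  0.0431 -1.6639] deg -95.33 rms px 0.28 n 112
r4
p [ 0.5979  0.0517 -1.3485] deg -77.26 rms px 0.3 n 56
p [ 0.6031  0.0535 -1.3288] deg -76.14 rms px 0.41 n 56
p [ 0.602   0.0526 -1.3702] deg -78.51 rms px 0.5 n 112
r3
p [ 0.5188  0.0312 -1.5312] deg -87.73 rms px 0.28 n 56
p [ 0.5227  0.0249 -1.4666] deg -84.03 rms px 0.35 n 56
p [ 0.5204  0.0305 -1.5259] deg -87.43 rms px 0.38 n 112
r2
p [ 0.436   0.0565 -1.5879] deg -90.98 rms px 0.25 n 56
p [ 0.4341  0.055  -1.6045] deg -91.93 rms px 0.12 n 56
p [ 0.4351  0.0559 -1.6191] deg -92.77 rms px 0.26 n 112
```

>>> step_arm(
  moves=[
    [0.5,0.028,0.043,0,-5],
    [0.5,0.028,0.043,0,-5],
    [0.5,0.028,0.043,0,0],
    [0.5,0.028,0.043,0,0],
    [0.5,0.028,0.043,0,0],
    [0.5,0.028,0.043,0,0],
    [0.5,0.028,0.043,0,0],
    [0.5,0.028,0.043,0,0],
    [0.5,0,0,0,0],
  ],
)

```text
t: 2.52
tool_pos: [0.3852, -0.2508, 0.1947]
tool_rot: [3.137, 0.11, 0.006]
contact_force: [-0.8, -0.3, -0.7]
opening: 0.0427
```

```bash
cat >> fit.py <<'E'
from scipy.spatial.transform import Rotation as Ro
F=np.array([.6095,-.3492]); TH=np.radians(-85.66)
U=np.array([np.cos(TH),np.sin(TH)]);V=np.array([-np.sin(TH),np.cos(TH)])
def st():
    o=ctrl.get_obs(); R=Ro.from_rotvec(o['tool_rot']).as_matrix()
    print('t',round(o['t'],2),'tcp',np.round(o['tool_pos'],4),'yhead',round(np.degrees(np.arctan2(R[1,1],R[0,1])),2),'tilt',np.round(R[:,2],3),'F',np.round(o['contact_force'],1),'tq',np.round(o['wrist_torque'],2),'open',round(o['opening'],4),'q',np.round(o['q'],2))
    return o
E
python3 -c "
from fit import *
st()
t=ctrl.get_image('top')
for p in [(336,284),(376,316)]: print(atz(t,*p,.02))
for p in [(283,130),(338,128),(434,152)]: print(atz(t,*p,.0))
"
```

```text
t 2.52 tcp [ 0.3852 -0.2508  0.1947] yhead -85.99 tilt [ 0.004 -0.003 -1.   ] F [-0.8 -0.3 -0.7] tq [-0.03 -0.    0.  ] open 0.0427 q [-0.74 -0.37  1.98  0.    1.52  0.76]
[ 0.36796365 -0.07623021  0.02      ]
[ 0.28891989 -0.16947411  0.02      ]
[7.76533562e-01 4.27298813e-02 2.22044605e-16]
[ 0.77808174 -0.10307565  0.        ]
[ 0.70517162 -0.35045058  0.        ]
```

>>> step_arm(
  moves=[
    [0.5,-0.003,-0.003,-0.045,0],
    [0.5,-0.003,-0.002,-0.045,0],
    [0.5,0,0,-0.045,0],
    [0.5,0,0,-0.03,0],
    [0.5,0,0,-0.015,0],
    [0.5,0,0,0,0],
  ],
)

```text
t: 3.32
tool_pos: [0.3757, -0.2644, 0.0125]
tool_rot: [3.13, 0.093, 0.01]
contact_force: [1.0, 0.5, 0.2]
opening: 0.0427
```

```bash
python3 -c "
from fit import *
st()
t=shot('top','t2.png')
fit([t],BLOCK,[.4837,-.2476,-1.515])
"
```

```text
t 3.33 tcp [ 0.3757 -0.2644  0.0125] yhead -86.61 tilt [ 0.007 -0.01  -1.   ] F [1.  0.5 0.2] tq [-0.   -0.02  0.02] open 0.0427 q [-0.77 -0.17  2.15 -0.    1.15  0.74]
p [ 0.4836 -0.2471 -1.5052] deg -86.24 rms px 0.21 n 56
```

>>> step_arm(
  moves=[
    [0.5,0,0.01,0,0],
    [0.5,0.01,0,0,0.8],
    [0.5,0.012,0.001,0,0],
    [0.5,0.012,0.001,0,0],
    [0.5,0.012,0.001,0,0],
    [0.5,0.012,0.001,0,0],
    [0.5,0.012,0.001,0,0],
    [0.5,0,0,0,0],
  ],
)

```text
t: 4.38
tool_pos: [0.4554, -0.2513, 0.0183]
tool_rot: [3.121, 0.118, 0.023]
contact_force: [-0.3, 0.1, -1.1]
opening: 0.0426
```

```bash
python3 -c "
from fit import *
st()
t=shot('top','t3.png')
fit([t],BLOCK,[.51,-.2476,-1.515],r=6)
"
```

```text
t 4.38 tcp [ 0.4554 -0.2513  0.0183] yhead -85.67 tilt [ 0.015 -0.017 -1.   ] F [-0.3  0.1 -1.1] tq [-0.03  0.    0.  ] open 0.0426 q [-0.64 -0.03  2.01 -0.01  1.14  0.85]
p [ 0.4995 -0.2471 -1.5318] deg -87.77 rms px 0.19 n 56
```

```bash
python3 -c "
from fit import *
t=ctrl.get_image('top');s=ctrl.get_image('scene')
b=(350,160,470,290);g=crop(t,b,4);cv2.imwrite('pics/c1.png',g)
g=crop(s,(120,180,300,320),4);cv2.imwrite('pics/c2.png',g)
st()"
```

```text
t 4.53 tcp [ 0.4542 -0.2512  0.018 ] yhead -85.72 tilt [ 0.014 -0.017 -1.   ] F [ 0.6  0.2 -0.6] tq [ 0.03  0.05 -0.06] open 0.0425 q [-0.65 -0.04  2.01 -0.01  1.14  0.85]
```

```bash
python3 -c "
from fit import *
t=ctrl.get_image('top');s=ctrl.get_image('scene')
o=st()
R=Ro.from_rotvec(o['tool_rot']).as_matrix()
g=crop(t,(350,160,470,290),4);h=crop(s,(120,180,300,320),4)
for dy in (-.036,-.0215,0,.0215,.036):
  for dz in (0,-.019,-.04):
    X=o['tool_pos']+R@[0,dy,dz]
    for im,q,off in((t,g,(350,160)),(s,h,(120,180))):
      a=(proj(im,X)-off+.5)*4; cv2.circle(q,tuple(a.astype(int)),3,(0,255,255) if dz==0 else (255,0,255),-1)
p=fit([t],BLOCK,[.4995,-.2471,-1.5318],r=3,skip=[(0,0),(0,1)])
draw(t,BLOCK,p,g,4,(350,160));draw(s,BLOCK,p,h,4,(120,180))
cv2.imwrite('pics/c3.png',g);cv2.imwrite('pics/c4.png',h)
"
```

```text
t 4.62 tcp [ 0.4541 -0.2513  0.0181] yhead -85.74 tilt [ 0.015 -0.017 -1.   ] F [-0.4 -0.  -0.4] tq [-0.    0.06 -0.04] open 0.0428 q [-0.65 -0.04  2.01 -0.01  1.14  0.85]
p [ 0.4925 -0.247  -1.5101] deg -86.52 rms px 0.14 n 28
```

```bash
python3 -c "
from fit import *
t=ctrl.get_image('top')
print(np.round(proj(t,[.3757,-.2644,.0125]),1),np.round(proj(t,[.3757,-.2644+.036,.0125]),1))
i2=dict(t); i2['color']=cv2.imread('pics/t2.png')[:,:,::-1]
i3=dict(t); i3['color']=cv2.imread('pics/t3.png')[:,:,::-1]
b=(350,190,450,310)
g=np.hstack([crop(i2,b,4),crop(i3,b,4)]);cv2.imwrite('pics/c5.png',g)
for p0 in ([.4837,-.2476,-1.515],[.475,-.2476,-1.515]):
  fit([t],BLOCK,p0,r=3,skip=[(0,0),(0,1)])
for c in [(375.0,0)]: pass
"
```

```text
[411.7 279.3] [397.1 279.6]
p [ 0.4818 -0.2476 -1.5145] deg -86.78 rms px 0.15 n 28
p [ 0.4818 -0.2475 -1.5149] deg -86.8 rms px 0.15 n 28
```

```bash
cat >> fit.py <<'E'
def tri(a,pa,b,pb):
    c1,d1=ray(a,*pa);c2,d2=ray(b,*pb);d1/=np.linalg.norm(d1);d2/=np.linalg.norm(d2)
    k=np.linalg.lstsq(np.stack([d1,-d2],1),c2-c1,rcond=None)[0]
    x,y=c1+k[0]*d1,c2+k[1]*d2; return (x+y)/2,np.linalg.norm(x-y)
E
python3 -c "
from fit import *
t=ctrl.get_image('top');s=ctrl.get_image('scene')
st()
print(tri(t,(391.2,243),s,(187.5,241)),tri(t,(391.2,243),s,(188,236)))
cv2.imwrite('pics/c6.png',crop(s,(140,190,220,270),8)); cv2.imwrite('pics/c7.png',crop(t,(370,220,420,270),10))
"
```

```text
t 4.78 tcp [ 0.4542 -0.2514  0.0182] yhead -85.74 tilt [ 0.015 -0.017 -1.   ] F [-0.1 -0.8  0.2] tq [-0.02 -0.02 -0.03] open 0.0425 q [-0.65 -0.04  2.01 -0.01  1.14  0.85]
(array([ 0.45563967, -0.21411123,  0.06958566]), np.float64(0.016298882627660854)) (array([ 0.4540087 , -0.210007  ,  0.08541052]), np.float64(0.01502865932313279))
```

```bash
python3 -c "
from fit import *
s=ctrl.get_image('scene');t=ctrl.get_image('top')
for z in (.02,.038,.05,.06): print(z,atz(s,170.6,254.4,z),atz(t,390.5,249.5,z),atz(t,389,241,z))
"
```

```text
0.02 [ 0.41875108 -0.26430374  0.02      ] [ 0.44988408 -0.21542402  0.02      ] [ 0.47122344 -0.21313026  0.02      ]
0.038 [ 0.43547852 -0.27162615  0.038     ] [ 0.44788101 -0.21142013  0.038     ] [ 0.46892295 -0.20915834  0.038     ]
0.05 [ 0.44663014 -0.27650775  0.05      ] [ 0.44654562 -0.20875087  0.05      ] [ 0.46738929 -0.20651039  0.05      ]
0.06 [ 0.45592316 -0.28057575  0.06      ] [ 0.4454328  -0.20652649  0.06      ] [ 0.46611124 -0.20430376  0.06      ]
```

>>> step_arm(
  moves=[
    [0.5,0,0,0.03,0],
    [0.5,-0.01,0,0.03,0],
    [0,-0.03,-0.002,0,0],
    [0,-0.03,0,0,0],
    [0,-0.01,0,-0.01,0],
    [0,0,0,-0.01,0],
    [0,0,0,0,0],
    [0,0,0,0,0],
  ],
)

```text
t: 5.88
tool_pos: [0.3728, -0.2533, 0.0585]
tool_rot: [3.121, 0.117, 0.023]
contact_force: [0.5, 0.1, 0.7]
opening: -0.0001
```

```bash
python3 -c "
from fit import *
t=shot('top','t4.png');s=shot('scene','s4.png')
o=st()
print(proj(s,o['tool_pos']),proj(t,o['tool_pos']))
g=crop(s,(130,170,260,280),6)
X=o['tool_pos'];R=Ro.from_rotvec(o['tool_rot']).as_matrix()
for dz in (0,-.019):
  a=(proj(s,X+R@[0,0,dz])-(130,170)+.5)*6;cv2.circle(g,tuple(a.astype(int)),4,(0,255,255),-1)
cv2.imwrite('pics/c8.png',g)
"
```

```text
t 5.97 tcp [ 0.3728 -0.2533  0.0586] yhead -85.72 tilt [ 0.016 -0.018 -1.   ] F [ 1.1 -0.3  1.1] tq [ 0.01 -0.01 -0.  ] open -0.0 q [-0.76 -0.28  2.15 -0.    1.25  0.74]
[163.66913993 234.67825236] [412.11991016 279.47328273]
```

>>> step_arm(
  moves=[
    [0,0,0,-0.02,0],
    [0,0,0,-0.02,0],
    [0,0,0,-0.01,0],
    [0,0,0,-0.003,0],
    [0,0,0,0,0],
    [0,0,0,0,0],
  ],
)

```text
t: 6.72
tool_pos: [0.3759, -0.2551, 0.0072]
tool_rot: [3.117, 0.119, 0.03]
contact_force: [-0.1, -0.5, 0.0]
opening: -0.0001
```

```bash
python3 -c "
from fit import *
t=shot('top','t5.png');s=shot('scene','s5.png')
o=st()
g=crop(s,(130,170,260,280),6)
X=o['tool_pos'];R=Ro.from_rotvec(o['tool_rot']).as_matrix()
for dz in (0,-.019):
  a=(proj(s,X+R@[0,0,dz])-(130,170)+.5)*6;cv2.circle(g,tuple(a.astype(int)),4,(0,255,255),-1)
cv2.imwrite('pics/c9.png',g)
"
```

```text
t 6.83 tcp [ 0.376  -0.2551  0.0073] yhead -85.64 tilt [ 0.02  -0.021 -1.   ] F [-0.   0.5  0.1] tq [-0.   -0.   -0.04] open -0.0001 q [-0.76 -0.19  2.18 -0.    1.13  0.74]
```

>>> step_arm(
  moves=[
    [0,0,0,-0.006,0],
    [0,0,0,-0.004,0],
    [0,0,0,-0.004,0],
    [0,0,0,0,0],
  ],
)

```text
t: 7.32
tool_pos: [0.376, -0.2552, -0.0075]
tool_rot: [3.117, 0.119, 0.03]
contact_force: [-0.3, -0.4, -0.2]
opening: 0.0001
```

>>> step_arm(
  moves=[
    [0,0,0,-0.005,0],
    [0,0,0,-0.004,0],
    [0,0,0,0,0],
  ],
)

```text
t: 7.7
tool_pos: [0.3759, -0.2552, -0.0172]
tool_rot: [3.117, 0.119, 0.03]
contact_force: [-0.5, 0.2, -0.0]
opening: -0.0001
```

```bash
python3 -c "
from fit import *
s=shot('scene','s6.png')
o=st()
g=crop(s,(130,170,260,280),6)
X=o['tool_pos']
for dz in (0,.03):
  a=(proj(s,X+[0,0,dz])-(130,170)+.5)*6;cv2.circle(g,tuple(a.astype(int)),4,(0,255,255),-1)
cv2.imwrite('pics/c10.png',g)
"
```

```text
t 7.75 tcp [ 0.376  -0.2552 -0.017 ] yhead -85.64 tilt [ 0.02  -0.022 -1.   ] F [-0.2  0.6 -0. ] tq [ 0.01  0.01 -0.01] open -0.0003 q [-0.76 -0.15  2.18 -0.    1.07  0.74]
```

>>> step_arm(
  moves=[
    [0,0,0,-0.004,0],
    [0,0,0,-0.003,0],
    [0,0,0,0,0],
  ],
)

```text
t: 8.12
tool_pos: [0.3762, -0.2554, -0.0243]
tool_rot: [3.116, 0.119, 0.031]
contact_force: [-0.7, -0.2, -0.9]
opening: -0.0
```

>>> step_arm(
  moves=[
    [0,0,0,-0.003,0],
    [0,0,0,-0.002,0],
  ],
)

```text
t: 8.38
tool_pos: [0.3764, -0.2556, -0.0294]
tool_rot: [3.116, 0.119, 0.032]
contact_force: [-0.5, -0.2, -1.2]
opening: -0.0001
```

```bash
python3 -c "
from fit import *
s=shot('scene','s7.png');t=shot('top','t7.png')
o=st()
b=(150,200,250,275)
g=crop(s,b,8)
X=o['tool_pos']
for dz in (0,.03):
  a=(proj(s,X+[0,0,dz])-b[:2]+.5)*8;cv2.circle(g,tuple(a.astype(int)),4,(0,255,255),-1)
cv2.imwrite('pics/c11.png',g)
"
```

```text
t 8.47 tcp [ 0.3762 -0.2554 -0.0295] yhead -85.65 tilt [ 0.021 -0.022 -1.   ] F [ 0.4 -0.3 -0.2] tq [-0.01  0.09  0.04] open 0.0002 q [-0.76 -0.12  2.19 -0.    1.05  0.74]
```

>>> step_arm(
  moves=[
    [0,0,0,-0.003,0],
    [0,0,0,0,0],
  ],
)

```text
t: 8.72
tool_pos: [0.3763, -0.2555, -0.0326]
tool_rot: [3.116, 0.119, 0.031]
contact_force: [-0.3, -0.1, -0.1]
opening: 0.0002
```

>>> step_arm(
  moves=[
    [0,0,0,-0.003,0],
    [0,0,0,0,0],
  ],
)

```text
t: 8.98
tool_pos: [0.3763, -0.2555, -0.0358]
tool_rot: [3.116, 0.119, 0.031]
contact_force: [-0.4, 0.1, -0.6]
opening: 0.0003
```

>>> step_arm(
  moves=[
    [0,0,0,-0.002,0],
    [0,0,0,0,0],
  ],
)

```text
t: 9.22
tool_pos: [0.3767, -0.2558, -0.0374]
tool_rot: [3.116, 0.119, 0.032]
contact_force: [-0.3, -0.3, 2.8]
opening: 0.0001
```

>>> step_arm(
  moves=[
    [0,0,0,-0.002,0],
    [0,0,0,0,0],
  ],
)

```text
t: 9.48
tool_pos: [0.3769, -0.2561, -0.0371]
tool_rot: [3.117, 0.119, 0.03]
contact_force: [-0.4, 0.6, -0.0]
opening: 0.0001
```

```bash
python3 -c "
from fit import *
s=ctrl.get_image('scene')
o=st()
b=(150,200,250,275)
g=crop(s,b,8)
X=o['tool_pos']
for dz in (0,.035):
  a=(proj(s,X+[0,0,dz])-b[:2]+.5)*8;cv2.circle(g,tuple(a.astype(int)),4,(0,255,255),-1)
cv2.imwrite('pics/c12.png',g)
"
```

```text
t 9.53 tcp [ 0.3771 -0.2562 -0.0371] yhead -85.62 tilt [ 0.02  -0.022 -1.   ] F [ 0.1 -0.7  1.4] tq [0.06 0.01 0.04] open 0.0003 q [-0.76 -0.1   2.19 -0.    1.03  0.74]
```

```bash
python3 -c "
from fit import *
s=ctrl.get_image('scene');t=ctrl.get_image('top')
o=st()
X=o['tool_pos']*[1,1,0];R=Ro.from_rotvec(o['tool_rot']).as_matrix()
b=(100,150,250,275)
g=crop(s,b,5)
for dz in np.arange(0,.25,.02):
  for D,c in((np.array([0,0,1.]),(0,255,255)),(-R[:,2],(255,0,255))):
    a=(proj(s,X+dz*D)-b[:2]+.5)*5;cv2.circle(g,tuple(a.astype(int)),2,c,-1)
cv2.imwrite('pics/c13.png',g)
im=dict(s);im['color']=cv2.imread('pics/s0.png')[:,:,::-1]
print(proj(s,[.156,-.605,.194]),proj(s,[.156,-.605,.231]))
cv2.imwrite('pics/c14.png',crop(im,(0,100,60,220),5))
"
```

```text
t 9.62 tcp [ 0.3771 -0.2562 -0.0374] yhead -85.63 tilt [ 0.02  -0.022 -1.   ] F [-0.5  0.1  2.3] tq [0.   0.01 0.01] open -0.0003 q [-0.76 -0.1   2.19 -0.    1.03  0.74]
[ -5.08205063 213.97458472] [-10.46119911 203.10220552]
```

```bash
python3 -c "
from fit import *
s=ctrl.get_image('scene')
for z in (.194,.207,.23,.244): print(z,proj(s,[.156-.0107,-.605+.0415,z]),proj(s,[.156-.0107*1.3,-.605+.0415*1.3,z]))
"
```

```text
0.194 [  9.94692597 205.3208417 ] [ 14.33480596 202.79428339]
0.207 [  8.21746194 201.57009446] [ 12.64461057 199.05046668]
0.23 [  5.10160292 194.81262542] [  9.59984404 192.30624772]
0.244 [  3.16903734 190.62140496] [  7.71159532 188.1237389 ]
```

>>> step_arm(
  moves=[
    [0,0,0.002,0.01,0],
    [0.7,0,0,0,0],
    [0.7,0,0,0,0],
    [0.7,0.01,0.001,0,0],
    [0.7,0.01,0.001,0,0],
    [0.7,0.008,0.001,0,0],
    [0.7,0.008,0.001,0,0],
    [0.7,0.008,0,0,0],
    [0.7,0.008,0.001,0,0],
    [0.7,0,0,0,0],
  ],
)

```text
t: 10.92
tool_pos: [0.424, -0.2491, -0.028]
tool_rot: [3.118, 0.126, -0.008]
contact_force: [0.6, -0.4, -0.1]
opening: 0.0598
```

```bash
python3 -c "
from fit import *
t=ctrl.get_image('top');s=ctrl.get_image('scene')
st()
fit([t],BLOCK,[.51,-.2476,-1.515],r=6,skip=[(0,0),(0,1)])
b=(350,160,470,290);g=crop(t,b,4);
h=crop(s,(120,180,300,320),4);cv2.imwrite('pics/c15.png',np.hstack([g[:520],h[:520]])[:, :1200])
"
```

```text
t 11.03 tcp [ 0.4239 -0.249  -0.0281] yhead -85.39 tilt [-0.004 -0.021 -1.   ] F [-0.3  0.5 -0.2] tq [ 0.11 -0.02  0.04] open 0.0601 q [-0.67 -0.02  2.08 -0.02  1.06  0.83]
p [ 0.5047 -0.2444 -1.489 ] deg -85.31 rms px 0.08 n 28
```

>>> step_arm(
  moves=[
    [0.7,0.008,0.001,0,0],
    [0.7,0.008,0,0,0],
    [0.7,0.006,0.001,0,0],
    [0.7,0.004,0,0,0],
    [0.7,0,0,0,0],
  ],
)

```text
t: 11.65
tool_pos: [0.4415, -0.2473, -0.0282]
tool_rot: [3.119, 0.13, -0.046]
contact_force: [-0.4, -0.1, 0.1]
opening: 0.0599
```

```bash
cat >> fit.py <<'E'
def fpose(p): # block/home-relative in fence frame mm,deg
    d=np.array(p[:2])-F; print('fence-frame x,y mm',np.round([d@U*1e3,d@V*1e3],1),'home -55,-70; rot',round(np.degrees(p[2]-TH),2))
E
python3 -c "
from fit import *
t=ctrl.get_image('top');s=ctrl.get_image('scene')
st()
p=fit([t],BLOCK,[.527,-.2444,-1.49],r=4,skip=[(0,0),(0,1)]);fpose(p)
"
```

```text
t 11.75 tcp [ 0.4416 -0.2472 -0.0283] yhead -85.21 tilt [-0.028 -0.02  -0.999] F [-1.5  0.4  2.4] tq [-0.08  0.22  0.04] open 0.0597 q [-0.64  0.04  2.03 -0.04  1.08  0.87]
p [ 0.5293 -0.2423 -1.4925] deg -85.51 rms px 0.12 n 28
fence-frame x,y mm [-112.7  -71.8] home -55,-70; rot 0.15
```

>>> step_arm(
  moves=[
    [0.7,0.003,0,0,0],
    [0.7,0.002,0,0,0],
  ],
)

```text
t: 12.0
tool_pos: [0.4424, -0.2472, -0.0283]
tool_rot: [3.12, 0.132, -0.063]
contact_force: [-10.7, -0.6, 8.6]
opening: 0.0597
```

>>> step_arm(
  moves=[
    [0.7,0.003,0,0,0],
    [0.7,0.002,0,0,0],
  ],
)

```text
t: 12.25
tool_pos: [0.443, -0.2472, -0.0282]
tool_rot: [3.121, 0.134, -0.081]
contact_force: [-10.0, -0.0, 7.6]
opening: 0.0596
```

>>> step_arm(
  moves=[
    [0.7,-0.02,0,0,0],
    [0.7,-0.01,0.01,0.03,5],
    [0.7,0,0.02,0.03,10.5],
    [0.7,0,0.02,0.03,10.5],
    [0.7,0.02,0.02,0.01,10.5],
    [0.7,0.02,0.02,0,10.5],
    [0.7,0.02,0.01,0,10.5],
    [0.7,0.02,0,0,10.5],
    [0.7,0.02,0,0,10.5],
    [0.7,0,0,0,10.5],
    [0.7,0,0,0,0],
    [0.7,0,0,0,0],
  ],
)

```text
t: 13.75
tool_pos: [0.5202, -0.1406, 0.0751]
tool_rot: [2.071, 2.293, -0.021]
contact_force: [-1.0, -0.0, 0.4]
opening: 0.0597
```

```bash
python3 -c "
from fit import *
t=ctrl.get_image('top')
st()
p=fit([t],BLOCK,[.531,-.2434,-1.49],r=4);fpose(p)
p=fit([t],BLOCK,[.531,-.2434,-1.49],r=4,skip=[(0,1),(0,2)]);fpose(p)
cv2.imwrite('pics/t8.png',t['color'][:,:,::-1])
"
```

```text
t 13.8 tcp [ 0.5201 -0.1407  0.0751] yhead 5.88 tilt [ 0.029 -0.044 -0.999] F [0.6 0.4 0.4] tq [ 0.02  0.   -0.08] open 0.0598 q [-0.38 -0.08  1.95 -0.03  1.23 -0.48]
p [ 0.5279 -0.2416 -1.4791] deg -84.75 rms px 0.12 n 56
fence-frame x,y mm [-113.4  -73.2] home -55,-70; rot 0.91
p [ 0.5326 -0.2552 -1.7827] deg -102.14 rms px 0.25 n 28
fence-frame x,y mm [-99.5 -69.6] home -55,-70; rot -16.48
```

>>> step_arm(
  moves=[
    [0.7,0.003,0,-0.04,-1.5],
    [0.7,0.003,0,-0.04,0],
    [0.7,0,0,-0.02,0],
    [0.7,0,0,0,0],
    [0.7,0,-0.01,0,0],
    [0.7,0,-0.01,0,0],
    [0.7,0.001,-0.008,0,0],
    [0.7,0.001,-0.008,0,0],
    [0.7,0,-0.008,0,0],
    [0.7,0.001,-0.008,0,0],
    [0.7,0,0,0,0],
  ],
)

```text
t: 15.18
tool_pos: [0.5327, -0.1948, -0.0217]
tool_rot: [2.112, 2.251, -0.008]
contact_force: [-0.3, 1.4, -0.4]
opening: 0.0596
```

```bash
python3 -c "
from fit import *
t=ctrl.get_image('top');s=ctrl.get_image('scene')
st()
b=(350,150,470,280);g=crop(t,b,4);
h=crop(s,(120,190,300,320),4);cv2.imwrite('pics/c16.png',np.hstack([g[:520],h[:520]])[:, :1200])
"
```

```text
t 15.28 tcp [ 0.5328 -0.1948 -0.0216] yhead 3.72 tilt [ 0.037 -0.042 -0.998] F [0.1 0.2 0. ] tq [ 0.04 -0.02 -0.04] open 0.06 q [-0.47  0.12  1.93 -0.02  1.04 -0.52]
```

>>> step_arm(
  moves=[
    [0.7,0,-0.008,0,0.3],
    [0.7,0,-0.008,-0.002,0.3],
    [0.7,0,-0.008,-0.002,0],
    [0.7,0,-0.006,0,0],
    [0.7,0,-0.003,0,0],
    [0.7,0,-0.003,0,0],
  ],
)

```text
t: 16.02
tool_pos: [0.5335, -0.2196, -0.0239]
tool_rot: [2.113, 2.273, 0.018]
contact_force: [0.3, 8.2, 3.1]
opening: 0.0595
```

```bash
python3 -c "
from fit import *
st()"
```

```text
t 16.02 tcp [ 0.5335 -0.2196 -0.0239] yhead 4.22 tilt [ 0.036 -0.017 -0.999] F [0.3 8.2 3.1] tq [1.25 0.03 0.01] open 0.0595 q [-0.52  0.15  1.9   0.    1.05 -0.6 ]
```

>>> step_arm(
  moves=[
    [0.7,0,-0.006,0,0],
    [0.7,0,-0.005,0,0],
    [0.7,0,-0.003,0,0],
  ],
)

```text
t: 16.4
tool_pos: [0.5336, -0.228, -0.0238]
tool_rot: [2.119, 2.28, 0.031]
contact_force: [-0.3, 8.9, 3.6]
opening: 0.0598
```

>>> step_arm(
  moves=[
    [0.7,0,-0.004,0,0],
    [0.7,0,-0.003,0,0],
  ],
)

```text
t: 16.65
tool_pos: [0.5336, -0.2312, -0.0237]
tool_rot: [2.123, 2.284, 0.039]
contact_force: [-0.2, 8.2, 2.6]
opening: 0.0598
```

>>> step_arm(
  moves=[
    [0.7,0,-0.004,0,0],
    [0.7,0,-0.003,0,0],
  ],
)

```text
t: 16.9
tool_pos: [0.5335, -0.233, -0.0236]
tool_rot: [2.128, 2.29, 0.05]
contact_force: [0.2, 14.8, 6.9]
opening: 0.0597
```

>>> step_arm(
  moves=[
    [0.7,0,-0.004,0,0],
    [0.7,0,-0.003,0,0],
  ],
)

```text
t: 17.15
tool_pos: [0.5334, -0.232, -0.0235]
tool_rot: [2.136, 2.299, 0.065]
contact_force: [-1.1, 10.3, 5.1]
opening: 0.0601
```

```bash
python3 -c "
from fit import *
t=ctrl.get_image('top');s=ctrl.get_image('scene')
st()
b=(350,150,470,280);g=crop(t,b,4);
h=crop(s,(120,190,300,320),4);cv2.imwrite('pics/c17.png',np.hstack([g[:520],h[:520]])[:, :1200])
"
```

```text
t 17.25 tcp [ 0.5334 -0.2321 -0.0234] yhead 4.16 tilt [ 0.031  0.029 -0.999] F [-1.1 12.2  6.9] tq [ 1.88 -0.05  0.07] open 0.0596 q [-0.56  0.17  1.87  0.05  1.08 -0.65]
```

>>> step_arm(
  moves=[
    [0.7,0,0.015,0,0],
    [0.7,0,0.02,0.03,0],
    [0.6,0,0.04,0.04,0],
    [0.6,0.02,0.05,0.03,-3],
    [0.6,0.03,0.05,0.02,-3],
    [0.6,0.03,0.05,0,-3],
    [0.6,0.03,0.04,0,0],
    [0.6,0.02,0.01,0,0],
    [0.6,0.01,0,0,0],
    [0.6,0,0,0,0],
  ],
)

```text
t: 18.5
tool_pos: [0.6762, 0.0527, 0.1017]
tool_rot: [2.305, 2.11, 0.066]
contact_force: [-0.6, 0.1, -0.7]
opening: 0.0513
```

```bash
cat > chk.py <<'E'
from fit import *
import sys
t=ctrl.get_image('top');s=ctrl.get_image('scene')
st()
p0=[.5355,-.2997,TH]
p=fit([t],BLOCK,p0,r=3);fpose(p); pf=fit([t],FENCE,[*F,TH],r=3); fpose(pf)
d=p[:2]-pf[:2];u=np.array([np.cos(pf[2]),np.sin(pf[2])]);v=np.array([-u[1],u[0]]);print('block vs fence',np.round([d@u*1e3,d@v*1e3],1),round(np.degrees(p[2]-pf[2]),2))
b=(350,150,470,280);g=crop(t,b,5)
draw(t,FENCE,pf,g,5,b[:2])
cv2.imwrite('pics/'+sys.argv[1],g); cv2.imwrite('pics/S'+sys.argv[1],crop(s,(130,200,290,320),5))
cv2.imwrite('pics/T'+sys.argv[1],t['color'][:,:,::-1])
E
python3 chk.py d1.png
```

```text
t 18.6 tcp [0.6755 0.0524 0.1016] yhead -5.12 tilt [ 0.041  0.017 -0.999] F [-0.3 -0.1 -0.1] tq [-0.03 -0.   -0.01] open 0.0508 q [-0.04  0.21  1.6   0.02  1.29  0.04]
p [ 0.5329 -0.2999 -1.5043] deg -86.19 rms px 0.28 n 56
fence-frame x,y mm [-55.  -72.7] home -55,-70; rot -0.53
p [ 0.6095 -0.3493 -1.4963] deg -85.73 rms px 0.35 n 56
fence-frame x,y mm [0.1 0. ] home -55,-70; rot -0.07
block vs fence [-55.  -72.7] -0.46
```

>>> step_arm(
  moves=[
    [0,-0.033,-0.045,0,5],
    [0,-0.033,-0.045,0,4],
    [0,-0.033,-0.045,0,0],
    [0,-0.033,-0.045,0,0],
    [0,-0.033,-0.045,0,0],
    [0,-0.033,-0.045,0,0],
    [0,-0.033,-0.045,0,0],
    [0,-0.014,-0.04,-0.03,0],
    [0,0,0,-0.04,0],
    [0,0,0,-0.04,0],
    [0,0,0,-0.015,0],
    [0,0,0,0,0],
  ],
)

```text
t: 20.1
tool_pos: [0.4118, -0.3191, -0.0237]
tool_rot: [2.141, 2.269, 0.062]
contact_force: [-0.7, -0.4, 0.0]
opening: -0.0003
```

```bash
python3 -c "
from fit import *
st()"
```

```text
t 20.1 tcp [ 0.4118 -0.3191 -0.0237] yhead 3.33 tilt [ 0.043  0.014 -0.999] F [-0.7 -0.4  0. ] tq [-0.05  0.02 -0.04] open -0.0003 q [-0.83  0.03  2.03  0.05  1.06 -0.91]
```

>>> step_arm(
  moves=[
    [0,0.01,0.013,0,1],
    [0,0.012,0,0,0],
    [0,0.01,0,0,0],
    [0,0.003,0,0,0],
    [0,0.003,0,0,0],
    [0,0.003,0,0,0],
  ],
)

```text
t: 20.85
tool_pos: [0.4539, -0.3067, -0.0191]
tool_rot: [2.116, 2.297, 0.05]
contact_force: [-12.2, 1.2, 7.0]
opening: -0.0001
```

>>> step_arm(
  moves=[
    [0,0.003,0,0,0],
    [0,0.003,0,0,0],
  ],
)

```text
t: 21.1
tool_pos: [0.453, -0.3066, -0.0189]
tool_rot: [2.123, 2.312, 0.033]
contact_force: [-16.6, 1.3, 10.9]
opening: 0.0
```

>>> step_arm(
  moves=[
    [0,0.003,0,0,0],
    [0,0.003,0,0,0],
  ],
)

```text
t: 21.35
tool_pos: [0.452, -0.3064, -0.0187]
tool_rot: [-2.114, -2.307, -0.017]
contact_force: [-14.0, 0.9, 9.9]
opening: -0.0002
```

```bash
python3 -c "
from fit import *
st()"
```

```text
t 21.35 tcp [ 0.452  -0.3064 -0.0187] yhead 5.0 tilt [-0.002  0.017 -1.   ] F [-14.    0.9   9.9] tq [0.09 2.19 0.03] open -0.0002 q [-0.74  0.11  1.94  0.01  1.11 -0.83]
```

>>> step_arm(
  moves=[
    [0,-0.02,0,0,0],
    [0,-0.01,0,0.04,0],
    [0,0,0.01,0.05,0],
    [0,0.02,0.04,0.03,-4],
    [0.6,0.033,0.045,0,-4],
    [0.6,0.033,0.045,0,-2],
    [0.6,0.033,0.045,0,0],
    [0.6,0.033,0.045,0,0],
    [0.6,0.033,0.045,0,0],
    [0.6,0.033,0.045,0,0],
    [0.6,0.03,0.04,0,0],
    [0.6,0,0,0,0],
  ],
)

```text
t: 22.85
tool_pos: [0.6837, 0.0665, 0.1124]
tool_rot: [2.323, 2.111, 0.038]
contact_force: [-0.1, -0.0, -0.0]
opening: 0.0512
```

```bash
python3 chk.py d2.png; python3 -c "
from fit import *
t=ctrl.get_image('top');s=ctrl.get_image('scene')
fit([s],ROD(1),[.684,.043,-1.65],r=3)
"
```

```text
t 22.95 tcp [0.6822 0.0638 0.1122] yhead -5.65 tilt [ 0.019  0.014 -1.   ] F [0.1 0.4 0.2] tq [-0.02 -0.02 -0.  ] open 0.0514 q [-0.02  0.24  1.55  0.01  1.34  0.07]
p [ 0.5355 -0.2995 -1.4942] deg -85.61 rms px 0.15 n 56
fence-frame x,y mm [-55.2 -70. ] home -55,-70; rot 0.05
p [ 0.6102 -0.3488 -1.4937] deg -85.58 rms px 0.33 n 56
fence-frame x,y mm [-0.3  0.7] home -55,-70; rot 0.08
block vs fence [-55.  -70.7] -0.03
p [ 0.6842  0.0412 -1.644 ] deg -94.19 rms px 0.18 n 56
```

>>> step_arm(
  moves=[
    [0.6,0.002,-0.009,-0.04,1],
    [0.6,0,-0.008,-0.04,0],
    [0.6,0,0,-0.03,0],
    [0.6,0,0,-0.015,0],
    [0.6,0,0,0,0],
    [0.6,0,0,0,0],
  ],
)

```text
t: 23.8
tool_pos: [0.6837, 0.0381, -0.011]
tool_rot: [2.315, 2.112, 0.043]
contact_force: [0.2, 0.1, 0.4]
opening: 0.0511
```

```bash
python3 -c "
from fit import *
o=st()
s=ctrl.get_image('scene');t=ctrl.get_image('top')
g=crop(s,(270,220,340,290),8);h=crop(t,(260,130,330,200),8)
cv2.imwrite('pics/e1.png',np.hstack([g,h]))
"
```

```text
t 23.8 tcp [ 0.6837  0.0381 -0.011 ] yhead -5.24 tilt [ 0.025  0.013 -1.   ] F [0.2 0.1 0.4] tq [-0.01 -0.02 -0.02] open 0.0511 q [-0.06  0.36  1.62  0.02  1.14  0.03]
```

>>> step_arm(
  moves=[
    [0.6,0.001,0.007,-0.012,0],
    [0.6,0,0,-0.007,0],
    [0.6,0,0,0,0],
  ],
)

```text
t: 24.28
tool_pos: [0.6863, 0.0464, -0.0291]
tool_rot: [2.312, 2.112, 0.047]
contact_force: [0.1, -0.0, -0.2]
opening: 0.0516
```

```bash
python3 -c "
from fit import *
o=st()
s=ctrl.get_image('scene')
g=crop(s,(270,220,340,290),8)
R=Ro.from_rotvec(o['tool_rot']).as_matrix()
for z in (0,-.019):
  for y in(-.025,0,.025):
    a=(proj(s,o['tool_pos']+[0,0,.037]+R@[0,y,z])-(270,220)+.5)*8;cv2.circle(g,tuple(a.astype(int)),4,(0,255,255) if z==0 else (255,0,255),-1)
cv2.imwrite('pics/e2.png',g)
"
```

```text
t 24.27 tcp [ 0.6863  0.0464 -0.0291] yhead -5.18 tilt [ 0.029  0.013 -1.   ] F [ 0.1 -0.  -0.2] tq [-0.    0.06  0.02] open 0.0516 q [-0.05  0.39  1.62  0.02  1.11  0.04]
```

>>> step_arm(
  moves=[
    [0.6,-0.001,0,-0.003,0],
    [0.3,0,0,0,0],
    [0.3,0,0,0,0],
    [0.2,0,0,0,0],
    [0.2,0,0,0,0],
    [0.2,0,0,0,0],
  ],
  newtons=70,
)

```text
t: 25.08
tool_pos: [0.686, 0.0463, -0.0313]
tool_rot: [2.311, 2.111, 0.049]
contact_force: [-0.1, -0.8, 1.5]
opening: 0.0289
```

```bash
python3 -c "
from fit import *
o=st()"
```

```text
t 25.07 tcp [ 0.686   0.0463 -0.0313] yhead -5.2 tilt [ 0.031  0.013 -0.999] F [-0.1 -0.8  1.5] tq [ 0.03  0.07 -0.01] open 0.0289 q [-0.05  0.39  1.62  0.02  1.1   0.04]
```

>>> step_arm(
  moves=[
    [0,0,0,0.03,0],
    [0,0,0,0.04,0],
    [0,-0.02,0,0.04,0],
    [0,-0.03,-0.03,0,3],
    [0,-0.03,-0.04,0,3],
    [0,-0.03,-0.04,0,3],
    [0,-0.03,-0.04,0,0],
    [0,-0.02,-0.03,0,0],
    [0,0,0,0,0],
    [0,0,0,0,0],
  ],
)

```text
t: 26.32
tool_pos: [0.5144, -0.137, 0.0737]
tool_rot: [2.138, 2.301, 0.037]
contact_force: [-0.8, 0.1, -2.8]
opening: 0.0289
```

```bash
python3 -c "
from fit import *
o=st()
s=ctrl.get_image('scene');t=ctrl.get_image('top')
g=crop(s,(150,180,270,280),6);cv2.imwrite('pics/e3.png',g)
g=crop(t,(310,150,450,270),5);cv2.imwrite('pics/e4.png',g)
print('to go (start)',np.round(np.array([.5268,-.1855,.0187])-o['tool_pos'],4))
"
```

```text
t 26.32 tcp [ 0.5144 -0.137   0.0737] yhead 4.19 tilt [ 0.017  0.017 -1.   ] F [-0.8  0.1 -2.8] tq [-0.02 -0.02  0.01] open 0.0289 q [-0.41 -0.07  1.94  0.02  1.26 -0.49]
to go (start) [ 0.0124 -0.0485 -0.055 ]
```

>>> step_arm(
  moves=[
    [0,0.004,-0.01,-0.03,0],
    [0,0.004,-0.01,-0.02,0],
    [0,0.003,-0.005,-0.004,0],
    [0,0,0,0,0],
    [0,0,0,0,0],
  ],
)

```text
t: 27.05
tool_pos: [0.5297, -0.1589, 0.0203]
tool_rot: [2.127, 2.307, 0.04]
contact_force: [-0.8, -0.5, -2.1]
opening: 0.0289
```

```bash
cat > rodchk.py <<'E'
from fit import *
import sys
# usage: fn, L(tip ahead of TCP), dz(axis above TCP rep)
fn,L,dz=sys.argv[1],float(sys.argv[2]),float(sys.argv[3])
o=st(); s=ctrl.get_image('scene')
R=Ro.from_rotvec(o['tool_rot']).as_matrix()
d=-R[:2,0] if -R[:2,0]@U>0 else R[:2,0]
d=np.array([*d,0]);d/=np.linalg.norm(d)
b=(150,190,270,290);g=crop(s,b,6)
X=o['tool_pos']+[0,0,dz]
n=np.array([-d[1],d[0],0])
for a in np.linspace(L-.065,L,6):
    q=(proj(s,X+d*a)-b[:2]+.5)*6;cv2.circle(g,tuple(q.astype(int)),2,(0,255,255),-1)
NC=np.array([.5355,-.2997,.065]); U3=np.array([*U,0]);V3=np.array([*V,0])
for a,b_ in((-.017,-.017),(-.017,.017),(.017,.017),(.017,-.017)):
    q=(proj(s,NC-.018*U3+a*V3+[0,0,b_])-b[:2]+.5)*6;cv2.circle(g,tuple(q.astype(int)),3,(255,0,255),-1)
cv2.imwrite('pics/'+fn,g)
tip=X+d*L; e=tip-NC
print('tip rel nut u,v,z mm',np.round([e@U3*1e3,e@V3*1e3,e[2]*1e3],1),'heading err',round(np.degrees(np.arctan2(d[1],d[0])-TH),2))
E
python3 rodchk.py e5.png .0865 .0463
```

```text
t 27.05 tcp [ 0.5297 -0.1589  0.0203] yhead 4.64 tilt [ 0.02   0.016 -1.   ] F [-0.8 -0.5 -2.1] tq [0.01 0.04 0.03] open 0.0289 q [-0.44  0.05  1.93  0.03  1.16 -0.53]
tip rel nut u,v,z mm [-54.3   5.3   1.6] heading err 0.32
```

>>> step_arm(
  moves=[
    [0,-0.004,-0.01,-0.001,-0.3],
    [0,0,-0.01,0,0],
    [0,0,-0.004,0,0],
    [0,0,0,0,0],
  ],
)

```text
t: 27.6
tool_pos: [0.5263, -0.1853, 0.0212]
tool_rot: [2.131, 2.298, 0.041]
contact_force: [-0.2, 0.2, -2.4]
opening: 0.0287
```

```bash
python3 rodchk.py e6.png .0865 .0463
```

```text
t 27.6 tcp [ 0.5263 -0.1853  0.0212] yhead 4.31 tilt [ 0.023  0.015 -1.   ] F [-0.2  0.2 -2.4] tq [0.03 0.01 0.02] open 0.0287 q [-0.49  0.05  1.92  0.03  1.16 -0.57]
tip rel nut u,v,z mm [-28.3  -0.6   2.5] heading err -0.02
```

>>> step_arm(
  moves=[
    [0,0.001,-0.004,-0.003,0],
    [0,0,-0.006,0,0],
    [0,0.001,-0.006,0,0],
    [0,0,-0.006,0,0],
    [0,0,0,0,0],
  ],
)

```text
t: 28.28
tool_pos: [0.5284, -0.2085, 0.0177]
tool_rot: [2.131, 2.299, 0.041]
contact_force: [1.0, -0.6, -2.9]
opening: 0.0287
```

```bash
python3 rodchk.py e7.png .0865 .0463
```

```text
t 28.27 tcp [ 0.5284 -0.2085  0.0177] yhead 4.34 tilt [ 0.022  0.015 -1.   ] F [ 1.  -0.6 -2.9] tq [ 0.05 -0.   -0.04] open 0.0287 q [-0.52  0.08  1.89  0.03  1.15 -0.61]
tip rel nut u,v,z mm [-4.9 -0.2 -1. ] heading err 0.01
```

>>> step_arm(
  moves=[
    [0,0.001,-0.006,0.001,0],
    [0,0,-0.006,0,0],
    [0,0.001,-0.006,0,0],
    [0,0,0,0,0],
  ],
)

```text
t: 28.82
tool_pos: [0.5304, -0.2273, 0.0187]
tool_rot: [2.131, 2.3, 0.041]
contact_force: [0.7, 0.4, -2.8]
opening: 0.0286
```

```bash
python3 rodchk.py e8.png .0865 .0463
```

```text
t 28.82 tcp [ 0.5304 -0.2273  0.0187] yhead 4.35 tilt [ 0.022  0.015 -1.   ] F [ 0.7  0.4 -2.8] tq [ 0.02 -0.01 -0.01] open 0.0286 q [-0.55  0.1   1.87  0.03  1.16 -0.63]
tip rel nut u,v,z mm [14.   0.5  0. ] heading err 0.03
```

>>> step_arm(
  moves=[
    [0,0,-0.005,0,0],
    [0,0.001,-0.005,0,0],
    [0,0,-0.005,0,0],
    [0,0,-0.003,0,0],
    [0,0,0,0,0],
  ],
)

```text
t: 29.5
tool_pos: [0.5313, -0.2448, 0.0185]
tool_rot: [2.132, 2.302, 0.043]
contact_force: [-0.4, 1.1, -2.4]
opening: 0.0287
```

```bash
python3 rodchk.py e9.png .0865 .0463
```

```text
t 29.5 tcp [ 0.5313 -0.2448  0.0185] yhead 4.39 tilt [ 0.021  0.018 -1.   ] F [-0.4  1.1 -2.4] tq [-0.05  0.1  -0.03] open 0.0287 q [-0.57  0.12  1.85  0.03  1.16 -0.66]
tip rel nut u,v,z mm [31.5  0.1 -0.2] heading err 0.07
```

```bash
cat > ptr.py <<'E'
from fit import *
s=ctrl.get_image('scene')
NC=np.array([.5355,-.2997,.065]); U3=np.array([*U,0]);V3=np.array([*V,0])
for xp in (0,.005,.01,.015): print(xp,[ (a,np.round((proj(s,NC+xp*U3+.07*(np.sin(np.radians(a))*V3+np.cos(np.radians(a))*np.array([0,0,1])))-(150,190)+.5)*6).astype(int).tolist()) for a in (0,-30,-45,-60,-75,60)])
E
python3 ptr.py
```

```text
0 [(0, [162, 390]), (-30, [117, 364]), (-45, [101, 365]), (-60, [91, 375]), (-75, [87, 394]), (60, [258, 520])]
0.005 [(0, [152, 396]), (-30, [107, 369]), (-45, [91, 371]), (-60, [81, 381]), (-75, [78, 399]), (60, [249, 526])]
0.01 [(0, [143, 401]), (-30, [98, 375]), (-45, [82, 376]), (-60, [72, 386]), (-75, [69, 405]), (60, [239, 533])]
0.015 [(0, [133, 408]), (-30, [88, 381]), (-45, [72, 382]), (-60, [63, 392]), (-75, [59, 411]), (60, [230, 539])]
```

>>> step_arm(
  moves=[
    [0,0,-0.003,0,0],
    [0,0,-0.002,0,0],
    [0,0,0,0,0],
  ],
)

```text
t: 29.98
tool_pos: [0.5316, -0.2492, 0.0186]
tool_rot: [2.132, 2.303, 0.046]
contact_force: [0.6, 1.4, -1.8]
opening: 0.0287
```

```bash
python3 rodchk.py e10.png .0865 .0463
```

```text
t 29.98 tcp [ 0.5316 -0.2492  0.0186] yhead 4.4 tilt [ 0.022  0.019 -1.   ] F [ 0.6  1.4 -1.8] tq [ 0.07 -0.08  0.02] open 0.0287 q [-0.58  0.13  1.84  0.03  1.16 -0.67]
tip rel nut u,v,z mm [35.8  0.  -0.1] heading err 0.08
```

>>> step_arm(
  moves=[
    [0,0,0.006,0,0],
    [0,-0.001,0.008,0,0],
    [0,0,0.01,0,0],
    [0,-0.001,0.012,0,0],
    [0,-0.001,0.014,0,0],
    [0,-0.001,0.014,0,0],
    [0,-0.001,0.014,0,0],
    [0,0,0.01,0,0],
    [0,0,0,0,0],
  ],
)

```text
t: 31.15
tool_pos: [0.5255, -0.1545, 0.0183]
tool_rot: [2.13, 2.304, 0.044]
contact_force: [0.4, -0.5, -1.5]
opening: 0.0289
```

```bash
python3 rodchk.py e11.png .0865 .0463; python3 -c "
from fit import *
t=ctrl.get_image('top')
b=(140,140,250,290)
for n,p0 in(('green',[.630,.2745,-1.56]),('red',[.472,.278,-1.459])):
  p=fit([t],TRAY,p0,r=3)
"
```

```text
t 31.15 tcp [ 0.5255 -0.1545  0.0183] yhead 4.49 tilt [ 0.021  0.018 -1.   ] F [ 0.4 -0.5 -1.5] tq [ 0.01  0.01 -0.02] open 0.0289 q [-0.44  0.04  1.94  0.03  1.15 -0.53]
tip rel nut u,v,z mm [-59.1   1.2  -0.4] heading err 0.17
p [ 0.6326  0.2673 -1.5719] deg -90.07 rms px 0.31 n 56
p [ 0.4719  0.2784 -1.4591] deg -83.6 rms px 0.19 n 56
```

>>> step_arm(
  moves=[
    [0,0,0.01,0.04,0],
    [0,-0.008,0.045,0.02,1],
    [0,-0.008,0.045,0,1],
    [0,-0.008,0.045,0,0],
    [0,-0.008,0.045,0,0],
    [0,-0.008,0.045,0,0],
    [0,-0.008,0.045,0,0],
    [0,-0.008,0.045,0,0],
    [0,-0.008,0.045,0,0],
    [0,-0.008,0.04,0,0],
    [0,-0.005,0.01,0,0],
    [0,0,0,0,0],
  ],
)

```text
t: 32.75
tool_pos: [0.4502, 0.2709, 0.0838]
tool_rot: [2.097, 2.322, 0.052]
contact_force: [-0.5, -0.0, -1.6]
opening: 0.0285
```

```bash
python3 -c "
from fit import *
o=st()
print(np.round(np.array([.4422,.3109,-.0255])-o['tool_pos'],4))"
```

```text
t 32.75 tcp [0.4502 0.2709 0.0838] yhead 5.82 tilt [ 0.031  0.017 -0.999] F [-0.5 -0.  -1.6] tq [-0.01 -0.    0.01] open 0.0285 q [ 0.4  -0.12  1.97  0.    1.26  0.3 ]
[-0.008   0.04   -0.1093]
```

>>> step_arm(
  moves=[
    [0,-0.004,0.02,-0.02,0.5],
    [0,-0.003,0.015,-0.03,0],
    [0,0,0.002,-0.03,0],
    [0,0,0,-0.01,0],
    [0,0,0,0,0],
    [0,0,0,0,0],
  ],
)

```text
t: 33.5
tool_pos: [0.4489, 0.3029, -0.0053]
tool_rot: [2.094, 2.318, 0.058]
contact_force: [0.3, -0.3, -2.0]
opening: 0.0289
```

```bash
python3 -c "
from fit import *
o=st()
print(np.round(np.array([.4422,.3109,-.0255])-o['tool_pos'],4))
s=ctrl.get_image('scene');t=ctrl.get_image('top')
cv2.imwrite('pics/f1.png',crop(s,(250,140,370,230),6))"
```

```text
t 33.5 tcp [ 0.4489  0.3029 -0.0053] yhead 5.81 tilt [ 0.038  0.016 -0.999] F [ 0.3 -0.3 -2. ] tq [-0.02  0.02  0.02] open 0.0289 q [ 0.46  0.04  1.98 -0.    1.08  0.36]
[-0.0067  0.008  -0.0202]
```

>>> step_arm(
  moves=[
    [0,-0.004,0.005,0,0.5],
    [0,-0.001,0.002,-0.008,0],
    [0,0,0,-0.006,0],
    [0,0,0,-0.003,0],
    [0,0,0,0,0],
  ],
)

```text
t: 34.22
tool_pos: [0.4442, 0.3113, -0.0219]
tool_rot: [2.082, 2.329, 0.063]
contact_force: [0.0, 0.2, -2.9]
opening: 0.0284
```

```bash
python3 -c "
from fit import *
o=st()
print(np.round(np.array([.4422,.3109,-.0255])-o['tool_pos'],4))"
```

```text
t 34.23 tcp [ 0.4442  0.3113 -0.0219] yhead 6.39 tilt [ 0.04   0.018 -0.999] F [ 0.   0.2 -2.9] tq [0.04 0.03 0.03] open 0.0284 q [ 0.48  0.07  1.99 -0.    1.04  0.36]
[-0.002  -0.0004 -0.0036]
```

>>> step_arm(
  moves=[
    [0,-0.001,0,-0.003,0],
    [0,0,0,0,0],
    [0.42,0,0,0,0],
    [0.42,0,0,0,0],
    [0.42,0,0,0,0],
    [0.42,0,0,0.01,0],
    [0.42,0,0,0.02,0],
    [0.42,0,0,0.04,0],
    [0.42,0,0,0.03,0],
    [0.42,0,0,0,0],
  ],
)

```text
t: 35.48
tool_pos: [0.4456, 0.3124, 0.083]
tool_rot: [2.08, 2.326, 0.072]
contact_force: [-1.2, 0.3, 0.0]
opening: 0.0358
```

```bash
python3 -c "
from fit import *
o=st()
s=ctrl.get_image('scene');t=ctrl.get_image('top')
cv2.imwrite('pics/f2.png',crop(s,(250,140,370,230),6))
for i,p0 in((2,[.4351,.0559,-1.6]),(3,[.520,.0305,-1.5259]),(4,[.600,.0526,-1.36])):
  print(i);fit([t],ROD(i),p0,r=3);fit([s],ROD(i),p0,r=3);fit([t,s],ROD(i),p0,r=3)
"
```

```text
t 35.48 tcp [0.4456 0.3124 0.083 ] yhead 6.38 tilt [ 0.046  0.021 -0.999] F [-1.2  0.3  0. ] tq [-0.    0.04 -0.  ] open 0.0358 q [ 0.48 -0.08  1.94 -0.    1.24  0.37]
2
p [ 0.4349  0.0561 -1.6466] deg -94.34 rms px 0.19 n 56
p [ 0.4328  0.0481 -1.7183] deg -98.45 rms px 0.19 n 56
p [ 0.4348  0.0556 -1.6505] deg -94.56 rms px 0.29 n 112
3
p [ 0.5195  0.0314 -1.478 ] deg -84.68 rms px 0.34 n 56
p [ 0.5234  0.0223 -1.5124] deg -86.65 rms px 0.15 n 56
p [ 0.5214  0.0233 -1.5064] deg -86.31 rms px 0.3 n 112
4
p [ 0.598   0.0517 -1.3489] deg -77.28 rms px 0.3 n 56
p [ 0.6032  0.0538 -1.3299] deg -76.2 rms px 0.42 n 56
p [ 0.6026  0.0527 -1.3553] deg -77.65 rms px 0.51 n 112
```

```bash
python3 -c "
from fit import *
t=ctrl.get_image('top');s=ctrl.get_image('scene')
b=(262,240,332,280);cv2.imwrite('pics/g1.png',crop(t,b,11)); b=(230,195,280,232);cv2.imwrite('pics/g2.png',crop(s,b,14))
"
```

>>> step_arm(
  moves=[
    [0.6,-0.002,-0.045,0,-4],
    [0.6,-0.002,-0.045,0,-4],
    [0.6,-0.002,-0.045,0,0],
    [0.6,-0.002,-0.045,0,0],
    [0.6,-0.002,-0.04,0,0],
    [0.6,0,-0.02,-0.03,0],
    [0.6,0,0,-0.04,0],
    [0.6,0,0,-0.015,0],
    [0.6,0,0,0,0],
  ],
)

```text
t: 36.8
tool_pos: [0.4343, 0.062, -0.0137]
tool_rot: [2.24, 2.167, 0.059]
contact_force: [-1.7, 0.8, 2.9]
opening: 0.0513
```

```bash
python3 -c "
from fit import *
o=st()
print(np.round(np.array([.435,.056,-.031])-o['tool_pos'],4))"
```

```text
t 36.8 tcp [ 0.4343  0.062  -0.0137] yhead -1.92 tilt [ 0.044  0.008 -0.999] F [-1.7  0.8  2.9] tq [ 0.09 -0.06 -0.01] open 0.0513 q [-0.04 -0.21  2.23  0.01  1.08 -0.01]
[ 0.0007 -0.006  -0.0173]
```

```bash
python3 -c "
from fit import *
o=st()
s=ctrl.get_image('scene')
b=(215,165,295,235)
g=crop(s,b,9)
R=Ro.from_rotvec(o['tool_rot']).as_matrix()
for y in(-.025,0,.025):
    a=(proj(s,o['tool_pos']+[0,0,.037]+R@[0,y,0])-b[:2]+.5)*9;cv2.circle(g,tuple(a.astype(int)),4,(0,255,255),-1)
cv2.imwrite('pics/g3.png',g)
"
```

```text
t 36.8 tcp [ 0.4343  0.062  -0.0137] yhead -1.92 tilt [ 0.044  0.008 -0.999] F [-1.7  0.8  2.9] tq [ 0.09 -0.06 -0.01] open 0.0513 q [-0.04 -0.21  2.23  0.01  1.08 -0.01]
```

>>> step_arm(
  moves=[
    [0.6,0,-0.005,-0.009,0],
    [0.6,0,0,-0.005,0],
    [0.6,0,0,0,0],
  ],
)

```text
t: 37.22
tool_pos: [0.4416, 0.0581, -0.0244]
tool_rot: [2.234, 2.16, 0.079]
contact_force: [1.4, 1.0, 1.5]
opening: 0.0511
```

```bash
python3 -c "
from fit import *
o=st()
print(np.round(np.array([.435,.056,-.031])-o['tool_pos'],4))"
```

```text
t 37.23 tcp [ 0.4416  0.0581 -0.0244] yhead -1.96 tilt [ 0.059  0.011 -0.998] F [1.4 1.  1.5] tq [ 0.04 -0.28 -0.  ] open 0.0511 q [-0.05 -0.18  2.23  0.02  1.03 -0.02]
[-0.0066 -0.0021 -0.0066]
```

```bash
python3 -c "
from fit import *
o=st()
s=ctrl.get_image('scene')
b=(215,165,295,235)
g=crop(s,b,9)
R=Ro.from_rotvec(o['tool_rot']).as_matrix()
for y in(-.025,0,.025):
    a=(proj(s,o['tool_pos']+[0,0,.037]+R@[0,y,0])-b[:2]+.5)*9;cv2.circle(g,tuple(a.astype(int)),4,(0,255,255),-1)
cv2.imwrite('pics/g4.png',g)
print(fit([s],ROD(2),[.435,.056,-1.6]))
t=ctrl.get_image('top');cv2.imwrite('pics/g5.png',t['color'][:,:,::-1])
"
```

```text
t 37.23 tcp [ 0.4416  0.0581 -0.0244] yhead -1.96 tilt [ 0.059  0.011 -0.998] F [1.4 1.  1.5] tq [ 0.04 -0.28 -0.  ] open 0.0511 q [-0.05 -0.18  2.23  0.02  1.03 -0.02]
p [ 0.4526  0.0502 -2.4989] deg -143.18 rms px 0.27 n 56
[ 0.45257417  0.05018589 -2.49888108]
```

>>> step_arm(
  moves=[
    [0.6,0,0,0.02,0],
    [0.6,-0.005,0,0.04,0],
    [0.6,0,0.03,0.04,0],
    [0.6,0,0.05,0.01,0],
    [0.6,0,0.05,0,0],
    [0.6,0,0,0,0],
  ],
)

```text
t: 38.08
tool_pos: [0.4235, 0.1907, 0.0803]
tool_rot: [2.248, 2.17, 0.048]
contact_force: [-0.6, -0.5, -0.2]
opening: 0.0513
```

```bash
python3 -c "
from fit import *
o=st()
t=ctrl.get_image('top');s=ctrl.get_image('scene')
b=(262,235,332,280);cv2.imwrite('pics/g1.png',crop(t,b,10)); b=(230,195,280,232);cv2.imwrite('pics/g2.png',crop(s,b,14))
"
```

```text
t 38.08 tcp [0.4235 0.1907 0.0803] yhead -2.06 tilt [ 0.034  0.009 -0.999] F [-0.6 -0.5 -0.2] tq [-0.03  0.03 -0.02] open 0.0513 q [ 0.26 -0.28  2.11  0.    1.27  0.3 ]
```

```bash
python3 -c "
from fit import *
o=st()
t=ctrl.get_image('top');s=ctrl.get_image('scene')
R=Ro.from_rotvec(o['tool_rot']).as_matrix()
for im,b,f,fn in((s,(225,120,315,200),8,'k1.png'),(t,(200,200,270,290),6,'k2.png')):
  g=crop(im,b,f)
  for z in (0,-.02,-.04):
   for y in(-.0255,0,.0255):
    a=(proj(im,o['tool_pos']+[0,0,.037]+R@[0,y,z])-b[:2]+.5)*f;cv2.circle(g,tuple(a.astype(int)),3,(0,255,255) if z==0 else (255,0,255),-1)
  cv2.imwrite('pics/'+fn,g)
"
```

```text
t 38.17 tcp [0.4238 0.1885 0.0799] yhead -2.24 tilt [ 0.033  0.008 -0.999] F [ 0.2  0.2 -0.2] tq [-0.03  0.03 -0.01] open 0.0509 q [ 0.26 -0.28  2.11 -0.    1.27  0.3 ]
```

```bash
python3 -c "
from fit import *
t=ctrl.get_image('top');s=ctrl.get_image('scene')
p=fit([t],ROD(2),[.427,.056,-1.6],r=3);q=fit([s],ROD(2),p,r=3);r=fit([t,s],ROD(2),p,r=2)
for im,b,f,fn in((t,(262,235,332,280),10,'g6.png'),(s,(230,195,280,232),14,'g7.png')):
  g=crop(im,b,f); draw(im,ROD(2),r,g,f,b[:2]); cv2.imwrite('pics/'+fn,g)
"
```

```text
p [ 0.4271  0.0523 -1.5607] deg -89.42 rms px 0.22 n 56
p [ 0.426   0.0436 -1.6576] deg -94.97 rms px 0.16 n 56
p [ 0.4272  0.0513 -1.548 ] deg -88.7 rms px 0.26 n 112
```

```bash
python3 -c "
from fit import *
t=ctrl.get_image('top');s=ctrl.get_image('scene')
a=atz(t,262+11.8-.45,235+26.6-.45,.03);b=atz(t,262+31.5-.45,235+26.6-.45,.03)
tip=atz(t,262+57.5-.45,235+27.2-.45,.018)
print(a,b,(a+b)/2,np.linalg.norm(a-b),np.degrees(np.arctan2(*(b-a)[[0,1]][::-1])),tip,np.degrees(np.arctan2(*(tip-a)[[0,1]][::-1])))
"
```

```text
[0.42669497 0.07643527 0.03      ] [0.42558016 0.02789713 0.03      ] [0.42613756 0.0521662  0.03      ] 0.048550944643290184 -91.31572470123643 [ 0.42372676 -0.0370152   0.018     ] -91.49869044363506
```

>>> step_arm(
  moves=[
    [0.75,0,-0.04,-0.015,0.8],
    [0.75,0,-0.04,-0.015,0],
    [0.75,0,-0.03,-0.015,0],
    [0.75,0,-0.01,0,0],
    [0.75,0,0,0,0],
    [0.75,0,0,0,0],
  ],
)

```text
t: 39.22
tool_pos: [0.4269, 0.0634, 0.0372]
tool_rot: [2.241, 2.172, 0.058]
contact_force: [-0.5, 0.1, -0.9]
opening: 0.0639
```

```bash
cat > view.py <<'E'
from fit import *
import sys
fn=sys.argv[1]; l,t_,r,b_=map(int,sys.argv[2:6]); f=int(720/(r-l))
o=st(); s=ctrl.get_image('scene'); b=(l,t_,r,b_); g=crop(s,b,f)
R=Ro.from_rotvec(o['tool_rot']).as_matrix(); h=o['opening']/2
for y in(-h,0,h):
    a=(proj(s,o['tool_pos']+[0,0,.037]+R@[0,y,0])-b[:2]+.5)*f;cv2.circle(g,tuple(a.astype(int)),3,(0,255,255),-1)
cv2.imwrite('pics/'+fn,g)
E
python3 view.py g8.png 215 145 295 225
```

```text
t 39.23 tcp [0.4269 0.0634 0.0372] yhead -1.82 tilt [ 0.04   0.011 -0.999] F [-0.5  0.1 -0.9] tq [-0.02 -0.01  0.02] open 0.0639 q [-0.03 -0.32  2.22  0.01  1.2  -0.01]
```

>>> step_arm(
  moves=[
    [0.75,0,-0.006,-0.015,0.4],
    [0.75,0,-0.002,-0.015,0],
    [0.75,0,0,-0.01,0],
    [0.75,0,0,0,0],
    [0.75,0,0,0,0],
  ],
)

```text
t: 39.9
tool_pos: [0.4263, 0.0565, -0.006]
tool_rot: [2.23, 2.185, 0.057]
contact_force: [-0.0, 0.2, -0.0]
opening: 0.0644
```

```bash
python3 view.py g9.png 215 145 295 225
```

```text
t 39.9 tcp [ 0.4263  0.0565 -0.006 ] yhead -1.2 tilt [ 0.039  0.012 -0.999] F [-0.   0.2 -0. ] tq [-0.04 -0.   -0.  ] open 0.0644 q [-0.05 -0.25  2.25  0.02  1.1  -0.04]
```

>>> step_arm(
  moves=[
    [0.75,0,-0.002,-0.01,0],
    [0.75,0,-0.001,-0.008,0],
    [0.75,0,0,0,0],
  ],
)

```text
t: 40.33
tool_pos: [0.4268, 0.0532, -0.0246]
tool_rot: [2.23, 2.184, 0.058]
contact_force: [-0.3, 0.4, 0.4]
opening: 0.0637
```

```bash
python3 view.py g10.png 215 145 295 225
```

```text
t 40.33 tcp [ 0.4268  0.0532 -0.0246] yhead -1.2 tilt [ 0.041  0.012 -0.999] F [-0.3  0.4  0.4] tq [ 0.07  0.06 -0.02] open 0.0637 q [-0.06 -0.21  2.25  0.02  1.06 -0.05]
```

>>> step_arm(
  moves=[
    [0.75,0,0,-0.005,0],
    [0.5,0,0,0,0],
    [0.2,0,0,0,0],
    [0.2,0,0,0,0],
    [0.2,0,0,0,0],
    [0.2,0,0,0,0],
  ],
)

```text
t: 41.12
tool_pos: [0.428, 0.0532, -0.0286]
tool_rot: [2.228, 2.183, 0.06]
contact_force: [-0.1, 0.1, -0.5]
opening: 0.029
```

```bash
python3 view.py g11.png 215 165 295 235
```

```text
t 41.12 tcp [ 0.428   0.0532 -0.0286] yhead -1.19 tilt [ 0.043  0.012 -0.999] F [-0.1  0.1 -0.5] tq [0.07 0.04 0.07] open 0.029 q [-0.06 -0.2   2.25  0.02  1.05 -0.05]
```

>>> step_arm(
  moves=[
    [0.2,0,0,0.03,0],
    [0.2,0,0,0.04,0],
    [0.2,0.02,-0.03,0,3],
    [0.2,0.025,-0.045,0,2.5],
    [0.2,0.025,-0.045,0,0],
    [0.2,0.02,-0.04,0,0],
    [0.2,0.005,-0.02,-0.015,0],
    [0.2,0,0,0,0],
    [0.2,0,0,0,0],
  ],
)

```text
t: 42.3
tool_pos: [0.5203, -0.131, 0.0237]
tool_rot: [2.121, 2.299, 0.056]
contact_force: [-0.7, -0.2, -2.5]
opening: 0.0288
```

```bash
python3 rodchk.py h1.png .091 .0436; python3 -c "
from fit import *
t=ctrl.get_image('top');cv2.imwrite('pics/h2.png',crop(t,(330,150,470,280),5))"
```

```text
t 42.3 tcp [ 0.5203 -0.131   0.0237] yhead 4.59 tilt [ 0.033  0.018 -0.999] F [-0.7 -0.2 -2.5] tq [ 0.04 -0.    0.01] open 0.0288 q [-0.4  -0.01  1.97  0.03  1.15 -0.5 ]
tip rel nut u,v,z mm [-78.4  -2.    2.3] heading err 0.28
```

>>> step_arm(
  moves=[
    [0.2,0.002,-0.014,-0.002,-0.3],
    [0.2,0.001,-0.014,0,0],
    [0.2,0.001,-0.012,0,0],
    [0.2,0.001,-0.006,0,0],
    [0.2,0,0,0,0],
  ],
)

```text
t: 43.02
tool_pos: [0.526, -0.1793, 0.0228]
tool_rot: [2.124, 2.294, 0.056]
contact_force: [0.3, 0.4, -2.1]
opening: 0.0288
```

```bash
python3 rodchk.py h3.png .091 .0436
```

```text
t 43.02 tcp [ 0.526  -0.1793  0.0228] yhead 4.41 tilt [ 0.036  0.016 -0.999] F [ 0.3  0.4 -2.1] tq [-0.04  0.1  -0.  ] open 0.0288 q [-0.48  0.04  1.93  0.03  1.15 -0.57]
tip rel nut u,v,z mm [-29.8  -0.3   1.4] heading err 0.1
```

```bash
python3 -c "
from fit import *
s=ctrl.get_image('scene');o=ctrl.get_obs()
R=Ro.from_rotvec(o['tool_rot']).as_matrix()
d=-R[:,0]; d=d if d[1]<0 else -d; d[2]=0; d/=np.linalg.norm(d)
b=(180,235,225,270);f=16;g=crop(s,b,f)
X=o['tool_pos']+[0,0,.0436]
for dz,c in((0,(0,255,255)),(.012,(255,0,255)),(-.012,(255,0,255))):
  for a in np.linspace(.026,.091,14):
    q=(proj(s,X+d*a+[0,0,dz])-b[:2]+.5)*f;cv2.circle(g,tuple(q.astype(int)),2,c,-1)
cv2.imwrite('pics/h4.png',g)
"
```

>>> step_arm(
  moves=[
    [0.2,0.001,-0.006,-0.003,0],
    [0.2,0,-0.007,0,0],
    [0.2,0.001,-0.007,0,0],
    [0.2,0,-0.006,0,0],
    [0.2,0,0,0,0],
  ],
)

```text
t: 43.75
tool_pos: [0.5278, -0.206, 0.0192]
tool_rot: [2.122, 2.296, 0.056]
contact_force: [-0.9, 0.4, -2.1]
opening: 0.0282
```

```bash
python3 rodchk.py h5.png .091 .0436
```

```text
t 43.75 tcp [ 0.5278 -0.206   0.0192] yhead 4.49 tilt [ 0.035  0.017 -0.999] F [-0.9  0.4 -2.1] tq [0.01 0.05 0.01] open 0.0282 q [-0.52  0.07  1.9   0.03  1.15 -0.61]
tip rel nut u,v,z mm [-3.  -0.3 -2.2] heading err 0.18
```

>>> step_arm(
  moves=[
    [0.2,0.001,-0.006,0.001,0],
    [0.2,0,-0.006,0,0],
    [0.2,0.001,-0.006,0,0],
    [0.2,0,0,0,0],
  ],
)

```text
t: 44.3
tool_pos: [0.5306, -0.2244, 0.0207]
tool_rot: [2.121, 2.297, 0.058]
contact_force: [0.4, 0.1, -2.4]
opening: 0.0286
```

```bash
python3 rodchk.py h6.png .091 .0436
```

```text
t 44.3 tcp [ 0.5306 -0.2244  0.0207] yhead 4.54 tilt [ 0.036  0.017 -0.999] F [ 0.4  0.1 -2.4] tq [ 0.01  0.02 -0.01] open 0.0286 q [-0.55  0.09  1.88  0.04  1.15 -0.64]
tip rel nut u,v,z mm [15.6  1.2 -0.7] heading err 0.23
```

>>> step_arm(
  moves=[
    [0.2,0,-0.005,0,0],
    [0.2,0,-0.005,0,0],
    [0.2,0,-0.005,0,0],
    [0.2,0,-0.005,0,0],
    [0.2,0,0,0,0],
  ],
)

```text
t: 44.98
tool_pos: [0.5314, -0.2389, 0.0216]
tool_rot: [2.125, 2.304, 0.073]
contact_force: [1.1, -0.2, -1.4]
opening: 0.0289
```

```bash
python3 rodchk.py h7.png .091 .0436; python3 ptr.py
```

```text
t 44.98 tcp [ 0.5314 -0.2389  0.0216] yhead 4.58 tilt [ 0.036  0.03  -0.999] F [ 1.1 -0.2 -1.4] tq [-0.08 -0.1   0.02] open 0.0289 q [-0.57  0.11  1.86  0.05  1.16 -0.67]
tip rel nut u,v,z mm [30.1  1.   0.2] heading err 0.3
0 [(0, [162, 390]), (-30, [117, 364]), (-45, [101, 365]), (-60, [91, 375]), (-75, [87, 394]), (60, [258, 520])]
0.005 [(0, [152, 396]), (-30, [107, 369]), (-45, [91, 371]), (-60, [81, 381]), (-75, [78, 399]), (60, [249, 526])]
0.01 [(0, [143, 401]), (-30, [98, 375]), (-45, [82, 376]), (-60, [72, 386]), (-75, [69, 405]), (60, [239, 533])]
0.015 [(0, [133, 408]), (-30, [88, 381]), (-45, [72, 382]), (-60, [63, 392]), (-75, [59, 411]), (60, [230, 539])]
```

>>> step_arm(
  moves=[
    [0.2,0,-0.004,0,0],
    [0.2,0,0,0,0],
  ],
)

```text
t: 45.32
tool_pos: [0.5315, -0.2413, 0.0217]
tool_rot: [2.127, 2.305, 0.078]
contact_force: [1.4, -1.6, -1.9]
opening: 0.0286
```

```bash
python3 rodchk.py h8.png .091 .0436
```

```text
t 45.33 tcp [ 0.5315 -0.2413  0.0217] yhead 4.56 tilt [ 0.036  0.034 -0.999] F [ 1.4 -1.6 -1.9] tq [-0.16 -0.14  0.04] open 0.0286 q [-0.58  0.11  1.86  0.05  1.16 -0.68]
tip rel nut u,v,z mm [32.5  0.9  0.3] heading err 0.29
```

>>> step_arm(
  moves=[
    [0.2,0,0.006,0,0],
    [0.2,-0.001,0.01,0,0],
    [0.2,-0.001,0.012,0,0],
    [0.2,-0.001,0.014,0,0],
    [0.2,-0.001,0.014,0,0],
    [0.2,-0.001,0.014,0,0],
    [0.2,-0.001,0.014,0,0],
    [0.2,0,0.01,0,0],
    [0.2,0,0,0,0],
  ],
)

```text
t: 46.5
tool_pos: [0.5226, -0.1398, 0.02]
tool_rot: [2.129, 2.309, 0.074]
contact_force: [-0.4, -0.9, -2.7]
opening: 0.0288
```

```bash
python3 rodchk.py h9.png .091 .0436; python3 -c "
from fit import *
t=ctrl.get_image('top');s=ctrl.get_image('scene')
c=[atz(t,150+x/4-.5,145+y/4-.5,.022) for x,y in((45,47),(331,45),(333,252),(45,252))]
print(np.round(c,3),np.mean(c,0))
cv2.imwrite('pics/h10.png',crop(t,(150,145,250,285),4))
p0=[*np.mean(c,0)[:2],-1.56]
p=fit([t],TRAY,p0,r=1.5,iters=4);fit([s],TRAY,p0,r=2.5)
"
```

```text
t 46.5 tcp [ 0.5226 -0.1398  0.02  ] yhead 4.61 tilt [ 0.032  0.035 -0.999] F [-0.4 -0.9 -2.7] tq [-0.05  0.   -0.  ] open 0.0288 q [-0.43  0.01  1.96  0.05  1.15 -0.53]
tip rel nut u,v,z mm [-69.4  -0.2  -1.4] heading err 0.33
[[0.706 0.362 0.022]
 [0.702 0.176 0.022]
 [0.566 0.176 0.022]
 [0.57  0.359 0.022]] [0.63603977 0.26846827 0.022     ]
p [ 0.6328  0.2672 -1.5747] deg -90.23 rms px 0.31 n 56
p [ 0.6367  0.2654 -1.5911] deg -91.16 rms px 0.3 n 56
```

>>> step_arm(
  moves=[
    [0.2,0,0.01,0.04,0],
    [0.2,0.008,0.043,0.02,-3],
    [0.2,0.008,0.043,0,-3],
    [0.2,0.008,0.043,0,0],
    [0.2,0.008,0.043,0,0],
    [0.2,0.008,0.043,0,0],
    [0.2,0.008,0.043,0,0],
    [0.2,0.008,0.043,0,0],
    [0.2,0.008,0.043,0,0],
    [0.2,0.008,0.035,0,0],
    [0.2,0.005,0.01,0,0],
    [0.2,0,0,0,0],
  ],
)

```text
t: 48.15
tool_pos: [0.6056, 0.2634, 0.0837]
tool_rot: [2.26, 2.168, 0.079]
contact_force: [0.1, -0.4, -2.7]
opening: 0.0287
```

```bash
python3 -c "
from fit import *
o=st()
print(np.round(np.array([.6112,.302,-.022])-o['tool_pos'],4))"
```

```text
t 48.15 tcp [0.6056 0.2634 0.0837] yhead -2.4 tilt [ 0.043  0.028 -0.999] F [ 0.1 -0.4 -2.7] tq [-0.05  0.03  0.03] open 0.0287 q [0.29 0.19 1.66 0.02 1.25 0.33]
[ 0.0056  0.0386 -0.1057]
```

>>> step_arm(
  moves=[
    [0.2,0.003,0.018,-0.02,1],
    [0.2,0.001,0.015,-0.03,0],
    [0.2,0,0.001,-0.028,0],
    [0.2,0,0,-0.008,0],
    [0.2,0,0,0,0],
    [0.2,0,0,0,0],
  ],
)

```text
t: 48.9
tool_pos: [0.6125, 0.2905, -0.0017]
tool_rot: [2.247, 2.177, 0.08]
contact_force: [0.0, 0.0, -2.1]
opening: 0.0288
```

```bash
python3 -c "
from fit import *
o=st()
print(np.round(np.array([.6112,.302,-.022])-o['tool_pos'],4))"; python3 view.py i1.png 280 150 400 250
```

```text
t 48.9 tcp [ 0.6125  0.2905 -0.0017] yhead -1.86 tilt [ 0.045  0.027 -0.999] F [ 0.   0.  -2.1] tq [ 0.04  0.   -0.05] open 0.0288 q [0.33 0.32 1.66 0.01 1.11 0.35]
[-0.0013  0.0115 -0.0203]
t 48.9 tcp [ 0.6125  0.2905 -0.0017] yhead -1.86 tilt [ 0.045  0.027 -0.999] F [ 0.   0.  -2.1] tq [ 0.04  0.   -0.05] open 0.0288 q [0.33 0.32 1.66 0.01 1.11 0.35]
```

>>> step_arm(
  moves=[
    [0.2,-0.002,0.009,-0.004,0.5],
    [0.2,0,0,-0.008,0],
    [0.2,0,0,-0.005,0],
    [0.2,0,0,0,0],
  ],
)

```text
t: 49.45
tool_pos: [0.6117, 0.3009, -0.0174]
tool_rot: [2.235, 2.187, 0.086]
contact_force: [0.8, 0.4, -2.6]
opening: 0.0286
```

```bash
python3 -c "
from fit import *
o=st()
print(np.round(np.array([.6112,.302,-.022])-o['tool_pos'],4))"
```

```text
t 49.45 tcp [ 0.6117  0.3009 -0.0174] yhead -1.29 tilt [ 0.048  0.029 -0.998] F [ 0.8  0.4 -2.6] tq [-0.04 -0.   -0.04] open 0.0286 q [0.34 0.35 1.65 0.01 1.09 0.36]
[-0.0005  0.0011 -0.0046]
```

>>> step_arm(
  moves=[
    [0.2,0,0,-0.004,0],
    [0.2,0,0,0,0],
    [0.42,0,0,0,0],
    [0.42,0,0,0,0],
    [0.42,0,0,0,0],
    [0.42,0,0,0.02,0],
    [0.42,0,0,0.04,0],
    [0.42,0,0,0.04,0],
    [0.42,0,0,0,0],
  ],
)

```text
t: 50.58
tool_pos: [0.6146, 0.3018, 0.0887]
tool_rot: [2.233, 2.184, 0.098]
contact_force: [0.4, 0.5, -0.5]
opening: 0.0358
```

```bash
python3 view.py i2.png 280 150 400 250;  python3 -c "
from fit import *
t=ctrl.get_image('top');s=ctrl.get_image('scene')
b=(270,205,340,245);cv2.imwrite('pics/i3.png',crop(t,b,11))
for p0 in ([.520,.0305,-1.52],[.521,.027,-1.49]):
  p=fit([t],ROD(3),p0,r=2);fit([s],ROD(3),p0,r=3)
"
```

```text
t 50.58 tcp [0.6146 0.3018 0.0887] yhead -1.31 tilt [ 0.056  0.032 -0.998] F [ 0.4  0.5 -0.5] tq [ 0.04 -0.03  0.01] open 0.0358 q [0.34 0.22 1.6  0.01 1.25 0.36]
p [ 0.5189  0.0311 -1.5533] deg -89.0 rms px 0.24 n 56
p [ 0.5237  0.0243 -1.4904] deg -85.39 rms px 0.23 n 56
p [ 0.5189  0.0311 -1.5532] deg -88.99 rms px 0.25 n 56
p [ 0.5237  0.0241 -1.4909] deg -85.42 rms px 0.26 n 56
```

>>> step_arm(
  moves=[
    [0,-0.015,-0.05,0,3],
    [0,-0.015,-0.05,0,2.6],
    [0,-0.015,-0.05,0,0],
    [0,-0.015,-0.05,0,0],
    [0,-0.015,-0.05,0,0],
    [0,-0.015,-0.05,0,0],
    [0,-0.015,-0.05,0,0],
    [0,-0.015,-0.05,0,0],
    [0,-0.015,-0.05,0,0],
    [0,-0.015,-0.05,0,0],
    [0,-0.015,-0.05,0,0],
    [0,-0.012,-0.04,0,0],
    [0,0,0,0,0],
    [0,0,0,0,0],
  ],
)

```text
t: 52.48
tool_pos: [0.4086, -0.3006, 0.0562]
tool_rot: [-2.113, -2.289, -0.058]
contact_force: [0.7, 0.1, -1.3]
opening: 0.0002
```

```bash
python3 chk.py j1.png
```

```text
t 52.58 tcp [ 0.4091 -0.3004  0.0566] yhead 4.63 tilt [ 0.006  0.044 -0.999] F [-0.7  0.4  0. ] tq [-0.01  0.06  0.03] open 0.0001 q [-0.8  -0.09  1.99  0.04  1.27 -0.9 ]
p [ 0.5359 -0.2996 -1.4906] deg -85.4 rms px 0.24 n 56
fence-frame x,y mm [-55.  -69.6] home -55,-70; rot 0.26
p [ 0.6106 -0.3489 -1.489 ] deg -85.31 rms px 0.35 n 56
fence-frame x,y mm [-0.3  1.2] home -55,-70; rot 0.35
block vs fence [-55.2 -70.5] -0.09
```

```bash
python3 -c "
from fit import *
t=ctrl.get_image('top')
c=lambda x,y,z: atz(t,270+x/11-.45,205+y/11-.45,z)
a=c(97,207,.03);b=c(371,193,.03);tip=c(655,176,.016)
print(a,b,(a+b)/2,np.linalg.norm(a-b),np.degrees(np.arctan2((b-a)[1],(b-a)[0])),tip,np.degrees(np.arctan2((tip-a)[1],(tip-a)[0])))
cv2.imwrite('pics/j2.png',crop(t,(260,165,340,240),9))
"
```

```text
[0.52080362 0.06165654 0.03      ] [ 0.52251805 -0.00067357  0.03      ] [0.52166084 0.03049148 0.03      ] 0.0623536883539493 -88.42444191029739 [ 0.52725636 -0.06675395  0.016     ] -87.12325686602115
```

>>> step_arm(
  moves=[
    [0.2,0,0.02,0.04,0],
    [0.6,0.012,0.042,0.01,-1],
    [0.6,0.014,0.042,0,-1],
    [0.6,0.014,0.042,0,0],
    [0.6,0.014,0.042,0,0],
    [0.6,0.014,0.042,0,0],
    [0.6,0.014,0.042,0,0],
    [0.6,0.014,0.03,0,0],
    [0.6,0.01,0.01,-0.02,0],
    [0.6,0,0,-0.02,0],
    [0.6,0,0,0,0],
  ],
)

```text
t: 54.0
tool_pos: [0.5179, 0.0348, 0.0694]
tool_rot: [-2.133, -2.278, -0.066]
contact_force: [0.2, 1.1, -0.5]
opening: 0.0509
```

```bash
python3 view.py j3.png 225 165 305 245; python3 -c "
from fit import *
o=ctrl.get_obs()
print(np.round(np.array([.5217,.0305,-.031])-o['tool_pos'],4))"
```

```text
t 54.0 tcp [0.5179 0.0348 0.0694] yhead 3.73 tilt [ 0.014  0.045 -0.999] F [ 0.2  1.1 -0.5] tq [ 0.01 -0.05  0.03] open 0.0509 q [-0.1  -0.1   1.98  0.05  1.25 -0.18]
[ 0.0028 -0.0041 -0.1016]
```

>>> step_arm(
  moves=[
    [0.6,0.002,-0.002,-0.03,-0.7],
    [0.6,0.001,-0.001,-0.025,-0.7],
    [0.6,0,0,-0.012,0],
    [0.6,0,0,0,0],
    [0.6,0,0,0,0],
  ],
)

```text
t: 54.68
tool_pos: [0.5264, 0.0318, 0.0089]
tool_rot: [-2.168, -2.26, -0.08]
contact_force: [0.8, 0.2, 0.6]
opening: 0.0514
```

```bash
python3 view.py j4.png 225 165 305 245; python3 -c "
from fit import *
o=ctrl.get_obs()
print(np.round(np.array([.5217,.0305,-.031])-o['tool_pos'],4))"
```

```text
t 54.67 tcp [0.5264 0.0318 0.0089] yhead 2.35 tilt [ 0.029  0.043 -0.999] F [0.8 0.2 0.6] tq [-0.01  0.05 -0.03] open 0.0514 q [-0.11 -0.01  2.    0.05  1.12 -0.17]
[-0.0048 -0.0013 -0.04  ]
```

>>> step_arm(
  moves=[
    [0.7,-0.005,-0.001,0,0],
    [0.7,0,0,-0.01,0],
    [0.7,0,0,-0.008,0],
    [0.7,0,0,0,0],
  ],
)

```text
t: 55.22
tool_pos: [0.5219, 0.0306, -0.0088]
tool_rot: [-2.169, -2.261, -0.082]
contact_force: [0.9, -0.6, 0.5]
opening: 0.0596
```

```bash
python3 view.py j5.png 225 165 305 245; python3 -c "
from fit import *
o=ctrl.get_obs()
print(np.round(np.array([.5217,.0305,-.031])-o['tool_pos'],4))"
```

```text
t 55.23 tcp [ 0.5219  0.0306 -0.0088] yhead 2.35 tilt [ 0.031  0.043 -0.999] F [ 0.9 -0.6  0.5] tq [-0.05  0.07 -0.02] open 0.0596 q [-0.11  0.01  2.02  0.05  1.09 -0.18]
[-0.0005 -0.0001 -0.0226]
```

>>> step_arm(
  moves=[
    [0.7,-0.001,0,-0.012,0],
    [0.7,0,0,-0.006,0],
    [0.7,0,0,0,0],
    [0.5,0,0,-0.002,0],
    [0.2,0,0,0,0],
    [0.2,0,0,0,0],
    [0.2,0,0,0,0],
    [0.2,0,0,0,0],
  ],
)

```text
t: 56.28
tool_pos: [0.5217, 0.0305, -0.0294]
tool_rot: [-2.17, -2.262, -0.083]
contact_force: [0.3, 0.9, -1.4]
opening: 0.029
```

```bash
python3 view.py j6.png 225 165 305 245
```

```text
t 56.27 tcp [ 0.5217  0.0305 -0.0294] yhead 2.35 tilt [ 0.032  0.043 -0.999] F [ 0.3  0.9 -1.4] tq [-0.04 -0.06  0.06] open 0.029 q [-0.11  0.04  2.03  0.05  1.04 -0.18]
```

>>> step_arm(
  moves=[
    [0.2,0,0,0.03,0],
    [0.2,0,0,0.03,0],
    [0.2,0,-0.03,0,1],
    [0.2,0,-0.04,0,1],
    [0.2,0,-0.04,-0.005,0],
    [0.2,0,-0.02,-0.005,0],
    [0.2,0,0,0,0],
    [0.2,0,0,0,0],
  ],
)

```text
t: 57.32
tool_pos: [0.5175, -0.1017, 0.0192]
tool_rot: [-2.122, -2.298, -0.077]
contact_force: [-0.6, 0.1, -1.6]
opening: 0.0284
```

```bash
python3 rodchk.py l1.png .097 .0444; python3 -c "
from fit import *
t=ctrl.get_image('top');cv2.imwrite('pics/l2.png',crop(t,(330,150,470,280),5))"
```

```text
t 57.33 tcp [ 0.5175 -0.1017  0.0192] yhead 4.52 tilt [ 0.024  0.045 -0.999] F [-0.6  0.1 -1.6] tq [-0.04  0.01 -0.02] open 0.0284 q [-0.37 -0.01  1.99  0.06  1.16 -0.47]
tip rel nut u,v,z mm [-101.8   -2.5   -1.4] heading err 0.25
```

>>> step_arm(
  moves=[
    [0.2,0.002,-0.014,0,-0.2],
    [0.2,0.002,-0.015,0,0],
    [0.2,0.002,-0.015,0.001,0],
    [0.2,0.001,-0.014,0,0],
    [0.2,0,-0.006,0,0],
    [0.2,0,0,0,0],
  ],
)

```text
t: 58.18
tool_pos: [0.5257, -0.1697, 0.0209]
tool_rot: [-2.125, -2.297, -0.078]
contact_force: [-0.1, 0.0, -2.4]
opening: 0.0283
```

```bash
python3 rodchk.py l3.png .097 .0444
```

```text
t 58.17 tcp [ 0.5257 -0.1697  0.0209] yhead 4.42 tilt [ 0.026  0.044 -0.999] F [-0.1  0.  -2.4] tq [-0.02  0.03  0.07] open 0.0283 q [-0.48  0.05  1.92  0.06  1.17 -0.58]
tip rel nut u,v,z mm [-33.3   0.3   0.3] heading err 0.15
```

>>> step_arm(
  moves=[
    [0.2,0.001,-0.007,-0.001,0],
    [0.2,0,-0.007,0,0],
    [0.2,0.001,-0.007,0,0],
    [0.2,0,-0.006,0,0],
    [0.2,0,0,0,0],
  ],
)

```text
t: 58.85
tool_pos: [0.5276, -0.1976, 0.0196]
tool_rot: [-2.123, -2.298, -0.078]
contact_force: [-0.0, 0.7, -1.9]
opening: 0.029
```

```bash
python3 rodchk.py l4.png .097 .0444
```

```text
t 58.85 tcp [ 0.5276 -0.1976  0.0196] yhead 4.5 tilt [ 0.025  0.044 -0.999] F [-0.   0.7 -1.9] tq [-0.01  0.02 -0.  ] open 0.029 q [-0.52  0.08  1.9   0.06  1.17 -0.62]
tip rel nut u,v,z mm [-5.4  0.2 -1. ] heading err 0.23
```

>>> step_arm(
  moves=[
    [0.2,0.001,-0.006,0.0005,0],
    [0.2,0,-0.006,0,0],
    [0.2,0.001,-0.006,0,0],
    [0.2,0,0,0,0],
  ],
)

```text
t: 59.4
tool_pos: [0.5298, -0.2165, 0.0202]
tool_rot: [-2.123, -2.299, -0.078]
contact_force: [-0.3, 0.9, -2.3]
opening: 0.0287
```

```bash
python3 rodchk.py l5.png .097 .0444
```

```text
t 59.4 tcp [ 0.5298 -0.2165  0.0202] yhead 4.53 tilt [ 0.025  0.044 -0.999] F [-0.3  0.9 -2.3] tq [-0.04 -0.    0.02] open 0.0287 q [-0.55  0.1   1.87  0.06  1.17 -0.65]
tip rel nut u,v,z mm [13.6  1.  -0.4] heading err 0.26
```

>>> step_arm(
  moves=[
    [0.2,0,-0.006,0,0],
    [0.2,0,-0.006,0,0],
    [0.2,0,-0.006,0,0],
    [0.2,0,-0.006,0,0],
    [0.2,0,0,0,0],
  ],
)

```text
t: 60.08
tool_pos: [0.5302, -0.2347, 0.021]
tool_rot: [-2.114, -2.293, -0.093]
contact_force: [1.0, -0.2, -1.0]
opening: 0.0285
```

```bash
python3 rodchk.py l6.png .097 .0444
```

```text
t 60.08 tcp [ 0.5302 -0.2347  0.021 ] yhead 4.6 tilt [ 0.024  0.058 -0.998] F [ 1.  -0.2 -1. ] tq [-0.08 -0.08  0.05] open 0.0285 q [-0.58  0.12  1.85  0.07  1.19 -0.69]
tip rel nut u,v,z mm [31.8  0.2  0.4] heading err 0.35
```

>>> step_arm(
  moves=[
    [0.2,0,-0.004,0,0],
    [0.2,0,0,0,0],
  ],
)

```text
t: 60.38
tool_pos: [0.5307, -0.2391, 0.0212]
tool_rot: [-2.114, -2.293, -0.094]
contact_force: [0.6, 0.2, -1.6]
opening: 0.029
```

```bash
python3 rodchk.py l7.png .097 .0444
```

```text
t 60.38 tcp [ 0.5307 -0.2391  0.0212] yhead 4.6 tilt [ 0.025  0.058 -0.998] F [ 0.6  0.2 -1.6] tq [-0.14 -0.21  0.01] open 0.029 q [-0.59  0.12  1.84  0.07  1.19 -0.69]
tip rel nut u,v,z mm [36.2  0.4  0.6] heading err 0.36
```

>>> step_arm(
  moves=[
    [0.2,0,0.006,0,0],
    [0.2,-0.001,0.01,0,0],
    [0.2,-0.001,0.012,0,0],
    [0.2,-0.001,0.014,0,0],
    [0.2,-0.001,0.014,0,0],
    [0.2,-0.001,0.014,0,0],
    [0.2,-0.001,0.014,0,0],
    [0.2,0,0.01,0,0],
    [0.2,0,0,0.02,0],
  ],
)

```text
t: 61.55
tool_pos: [0.5206, -0.137, 0.0387]
tool_rot: [-2.109, -2.29, -0.088]
contact_force: [-0.2, -1.2, -1.3]
opening: 0.0288
```

```bash
python3 rodchk.py l8.png .097 .0444; python3 -c "
from fit import *
t=ctrl.get_image('top');s=ctrl.get_image('scene')
cv2.imwrite('pics/l9.png',crop(t,(150,145,250,285),4))
p=fit([t],ROD(2,.035),[.6112,.301,-1.59],r=3);fit([s],ROD(2,.035),p,r=3)
b=(150,145,250,285);g=crop(t,b,4);draw(t,ROD(2,.035),p,g,4,b[:2]);cv2.imwrite('pics/l9.png',g)
"
```

```text
t 61.55 tcp [ 0.5206 -0.137   0.0387] yhead 4.66 tilt [ 0.018  0.06  -0.998] F [-0.2 -1.2 -1.3] tq [-0.04  0.02  0.02] open 0.0288 q [-0.43 -0.    1.94  0.07  1.21 -0.54]
tip rel nut u,v,z mm [-66.3  -1.9  18.1] heading err 0.4
p [ 0.6102  0.2996 -1.5975] deg -91.53 rms px 0.05 n 56
p [ 0.6107  0.298  -1.5978] deg -91.54 rms px 0.14 n 56
```

>>> step_arm(
  moves=[
    [0.2,0,0.01,0.04,0],
    [0.2,0.014,0.043,0.01,-3],
    [0.2,0.014,0.043,0,-3],
    [0.2,0.014,0.043,0,0],
    [0.2,0.014,0.043,0,0],
    [0.2,0.014,0.043,0,0],
    [0.2,0.014,0.043,0,0],
    [0.2,0.014,0.043,0,0],
    [0.2,0.014,0.043,0,0],
    [0.2,0.014,0.035,0,0],
    [0.2,0.008,0.015,0,0],
    [0.2,0,0,0,0],
  ],
)

```text
t: 63.2
tool_pos: [0.6661, 0.2693, 0.0975]
tool_rot: [-2.26, -2.171, -0.1]
contact_force: [0.0, -0.3, -2.7]
opening: 0.0286
```

```bash
python3 -c "
from fit import *
o=st()
print(np.round(np.array([.6632,.300,-.022])-o['tool_pos'],4))"
```

```text
t 63.2 tcp [0.6661 0.2693 0.0975] yhead -2.35 tilt [ 0.042  0.049 -0.998] F [ 0.  -0.3 -2.7] tq [-0.07  0.05 -0.04] open 0.0286 q [0.26 0.3  1.5  0.04 1.29 0.3 ]
[-0.0029  0.0307 -0.1195]
```

>>> step_arm(
  moves=[
    [0.2,-0.003,0.015,-0.03,1],
    [0.2,-0.002,0.012,-0.03,0],
    [0.2,0,0.002,-0.028,0],
    [0.2,0,0,-0.01,0],
    [0.2,0,0,0,0],
    [0.2,0,0,0,0],
  ],
)

```text
t: 63.95
tool_pos: [0.6629, 0.2905, 0.0002]
tool_rot: [-2.251, -2.185, -0.1]
contact_force: [0.9, 0.2, -2.2]
opening: 0.0286
```

```bash
python3 -c "
from fit import *
o=st()
print(np.round(np.array([.6632,.300,-.022])-o['tool_pos'],4))"; python3 view.py n1.png 280 150 400 250
```

```text
t 63.95 tcp [6.629e-01 2.905e-01 2.000e-04] yhead -1.76 tilt [ 0.044  0.047 -0.998] F [ 0.9  0.2 -2.2] tq [-0.02  0.01  0.03] open 0.0286 q [0.3  0.41 1.54 0.04 1.14 0.31]
[ 0.0003  0.0095 -0.0222]
t 63.95 tcp [6.629e-01 2.905e-01 2.000e-04] yhead -1.76 tilt [ 0.044  0.047 -0.998] F [ 0.9  0.2 -2.2] tq [-0.02  0.01  0.03] open 0.0286 q [0.3  0.41 1.54 0.04 1.14 0.31]
```

>>> step_arm(
  moves=[
    [0.2,0,0.008,-0.004,0.5],
    [0.2,0,0,-0.008,0],
    [0.2,0,0,-0.006,0],
    [0.2,0,0,0,0],
  ],
)

```text
t: 64.5
tool_pos: [0.6645, 0.2998, -0.0164]
tool_rot: [-2.241, -2.197, -0.106]
contact_force: [0.5, 1.1, -1.9]
opening: 0.0288
```

```bash
python3 -c "
from fit import *
o=st()
print(np.round(np.array([.6632,.300,-.022])-o['tool_pos'],4))"
```

```text
t 64.5 tcp [ 0.6645  0.2998 -0.0164] yhead -1.21 tilt [ 0.047  0.048 -0.998] F [ 0.5  1.1 -1.9] tq [-0.01  0.05 -0.01] open 0.0288 q [0.31 0.44 1.53 0.04 1.11 0.31]
[-0.0013  0.0002 -0.0056]
```

>>> step_arm(
  moves=[
    [0.2,-0.002,0,-0.005,0],
    [0.2,0,0,0,0],
    [0.41,0,0,0,0],
    [0.41,0,0,0,0],
    [0.41,0,0,0,0],
    [0.41,0,0,0.02,0],
    [0.41,0,0,0.04,0],
    [0.41,0,0,0.04,0],
    [0.41,0,0,0,0],
  ],
)

```text
t: 65.62
tool_pos: [0.6653, 0.3006, 0.089]
tool_rot: [2.24, 2.196, 0.118]
contact_force: [-0.0, 0.0, 0.9]
opening: 0.0348
```

```bash
python3 view.py n2.png 280 150 400 250;  python3 -c "
from fit import *
t=ctrl.get_image('top');s=ctrl.get_image('scene')
b=(255,170,330,210);cv2.imwrite('pics/n3.png',crop(t,b,10))
p=fit([t],ROD(4),[.603,.055,-1.34],r=3);fit([s],ROD(4),[.603,.055,-1.34],r=3)
"
```

```text
t 65.62 tcp [0.6653 0.3006 0.089 ] yhead -1.23 tilt [ 0.055  0.051 -0.997] F [-0.   0.   0.9] tq [ 0.06  0.05 -0.  ] open 0.0348 q [0.31 0.32 1.49 0.03 1.26 0.32]
p [ 0.5985  0.0516 -1.3467] deg -77.16 rms px 0.35 n 56
p [ 0.6047  0.0521 -1.3297] deg -76.19 rms px 0.24 n 56
```

```bash
python3 -c "
from fit import *
t=ctrl.get_image('top')
c=lambda x,y,z: atz(t,255+x/10-.45,170+y/10-.45,z)
a=c(93,263,.03);b=c(385,185,.03);tip=c(628,133,.015)
print(a,b,(a+b)/2,np.linalg.norm(a-b),np.degrees(np.arctan2((b-a)[1],(b-a)[0])),tip,np.degrees(np.arctan2((tip-a)[1],(tip-a)[0])))
"; python3 chk.py n4.png
```

```text
[0.59220058 0.09655293 0.03      ] [0.61057413 0.02216001 0.03      ] [0.60138736 0.05935647 0.03      ] 0.07662828554805026 -76.12673384371972 [ 0.62625297 -0.04114765  0.015     ] -76.10982583060348
t 65.92 tcp [0.6603 0.299  0.0794] yhead -1.22 tilt [ 0.042  0.047 -0.998] F [ 0.3 -0.9 -0.8] tq [-0.02  0.02 -0.01] open 0.0349 q [0.31 0.33 1.5  0.03 1.26 0.32]
p [ 0.5359 -0.2994 -1.4945] deg -85.63 rms px 0.17 n 56
fence-frame x,y mm [-55.3 -69.6] home -55,-70; rot 0.03
p [ 0.6103 -0.3488 -1.4933] deg -85.56 rms px 0.35 n 56
fence-frame x,y mm [-0.3  0.8] home -55,-70; rot 0.1
block vs fence [-55.  -70.3] -0.07
```

>>> step_arm(
  moves=[
    [0.6,-0.008,-0.04,0.01,5],
    [0.6,-0.01,-0.042,0,5],
    [0.6,-0.01,-0.042,0,5],
    [0.6,-0.01,-0.042,0,0],
    [0.6,-0.01,-0.04,0,0],
    [0.6,-0.008,-0.025,-0.02,0],
    [0.6,0,0,-0.02,0],
    [0.6,0,0,0,0],
    [0.6,0,0,0,0],
  ],
)

```text
t: 67.05
tool_pos: [0.5959, 0.0628, 0.0371]
tool_rot: [-1.909, -2.463, -0.078]
contact_force: [0.5, -0.0, 0.7]
opening: 0.0511
```

```bash
python3 -c "
from fit import *
t=ctrl.get_image('top');print(atz(t,258,176,0.0))
o=ctrl.get_obs()
print(np.round(np.array([.6014,.0594,-.031])-o['tool_pos'],4))"; python3 view.py q1.png 245 170 335 260
```

```text
[0.65230251 0.11132548 0.        ]
[ 0.0056 -0.0035 -0.068 ]
t 67.1 tcp [0.5958 0.0629 0.037 ] yhead 14.42 tilt [ 0.011  0.055 -0.998] F [-1.   0.3 -1. ] tq [-0.09 -0.    0.01] open 0.0516 q [-0.05  0.13  1.81  0.06  1.2  -0.32]
```

>>> step_arm(
  moves=[
    [0.7,0.003,-0.002,-0.015,-0.5],
    [0.7,0.001,-0.001,-0.015,0],
    [0.7,0,0,-0.006,0],
    [0.7,0,0,0,0],
    [0.7,0,0,0,0],
  ],
)

```text
t: 67.78
tool_pos: [0.601, 0.0607, -0.0006]
tool_rot: [-1.919, -2.457, -0.08]
contact_force: [-0.1, 0.4, 0.4]
opening: 0.0596
```

```bash
python3 -c "
from fit import *
o=ctrl.get_obs()
print(np.round(np.array([.6014,.0594,-.031])-o['tool_pos'],4))"; python3 view.py q2.png 245 170 335 260
```

```text
[ 0.0004 -0.0013 -0.0304]
t 67.78 tcp [ 6.01e-01  6.07e-02 -6.00e-04] yhead 13.98 tilt [ 0.013  0.054 -0.998] F [-0.1  0.4  0.4] tq [ 0.   -0.03  0.01] open 0.0596 q [-0.05  0.19  1.81  0.06  1.13 -0.32]
```

>>> step_arm(
  moves=[
    [0.7,0,-0.001,-0.012,0],
    [0.7,0,0,-0.01,0],
    [0.7,0,0,-0.003,0],
    [0.7,0,0,0,0],
  ],
)

```text
t: 68.32
tool_pos: [0.601, 0.0595, -0.027]
tool_rot: [-1.919, -2.457, -0.08]
contact_force: [-0.6, -1.0, 0.2]
opening: 0.0594
```

```bash
python3 -c "
from fit import *
o=ctrl.get_obs()
print(np.round(np.array([.6014,.0594,-.031])-o['tool_pos'],4))"; python3 view.py q3.png 245 170 335 260
```

```text
[ 0.0004 -0.0001 -0.004 ]
t 68.33 tcp [ 0.601   0.0595 -0.027 ] yhead 13.98 tilt [ 0.014  0.054 -0.998] F [-0.6 -1.   0.2] tq [-0.06  0.02  0.02] open 0.0594 q [-0.05  0.22  1.82  0.06  1.09 -0.33]
```

>>> step_arm(
  moves=[
    [0.7,0,0,-0.003,0],
    [0.5,0,0,0,0],
    [0.2,0,0,0,0],
    [0.2,0,0,0,0],
    [0.2,0,0,0,0],
    [0.2,0,0,0,0],
  ],
)

```text
t: 69.12
tool_pos: [0.6021, 0.0595, -0.0288]
tool_rot: [-1.92, -2.459, -0.082]
contact_force: [0.3, 0.4, -0.5]
opening: 0.0282
```

```bash
python3 view.py q4.png 245 170 335 260
```

```text
t 69.12 tcp [ 0.6021  0.0595 -0.0288] yhead 13.98 tilt [ 0.016  0.054 -0.998] F [ 0.3  0.4 -0.5] tq [ 0.06  0.06 -0.01] open 0.0282 q [-0.05  0.23  1.82  0.06  1.08 -0.33]
```

>>> step_arm(
  moves=[
    [0.2,0,0,0.03,0],
    [0.2,0,0,0.03,0],
    [0.2,-0.015,-0.03,0,-3.2],
    [0.2,-0.02,-0.04,0,-3.2],
    [0.2,-0.02,-0.04,-0.005,-3],
    [0.2,-0.015,-0.02,-0.005,0],
    [0.2,0,0,0,0],
    [0.2,0,0,0,0],
  ],
)

```text
t: 70.18
tool_pos: [0.5257, -0.0727, 0.0183]
tool_rot: [-2.118, -2.287, -0.079]
contact_force: [0.5, -0.2, -2.4]
opening: 0.0289
```

```bash
python3 rodchk.py u1.png .104 .0438; python3 -c "
from fit import *
t=ctrl.get_image('top');cv2.imwrite('pics/u2.png',crop(t,(330,150,470,280),5))"
```

```text
t 70.17 tcp [ 0.5257 -0.0727  0.0183] yhead 4.35 tilt [ 0.017  0.053 -0.998] F [ 0.5 -0.2 -2.4] tq [-0.14 -0.01 -0.02] open 0.0289 q [-0.31  0.    1.98  0.06  1.16 -0.41]
tip rel nut u,v,z mm [-123.1    7.6   -2.9] heading err 0.08
```

>>> step_arm(
  moves=[
    [0.2,-0.004,-0.015,0.002,0],
    [0.2,-0.001,-0.018,0,0],
    [0.2,0,-0.018,0,0],
    [0.2,0.001,-0.015,0,0],
    [0.2,0.001,-0.01,0,0],
    [0.2,0,-0.003,0,0],
    [0.2,0,0,0,0],
  ],
)

```text
t: 71.15
tool_pos: [0.5239, -0.1572, 0.0211]
tool_rot: [-2.117, -2.29, -0.079]
contact_force: [-0.4, -0.3, -2.3]
opening: 0.0287
```

```bash
python3 rodchk.py u3.png .104 .0438
```

```text
t 71.15 tcp [ 0.5239 -0.1572  0.0211] yhead 4.45 tilt [ 0.018  0.052 -0.998] F [-0.4 -0.3 -2.3] tq [-0.01  0.   -0.01] open 0.0287 q [-0.46  0.04  1.93  0.06  1.18 -0.56]
tip rel nut u,v,z mm [-39.   -0.5  -0.1] heading err 0.18
```

>>> step_arm(
  moves=[
    [0.2,0.001,-0.008,-0.001,0],
    [0.2,0.001,-0.008,0,0],
    [0.2,0,-0.008,0,0],
    [0.2,0,-0.007,0,0],
    [0.2,0,0,0,0],
  ],
)

```text
t: 71.82
tool_pos: [0.526, -0.1894, 0.0199]
tool_rot: [-2.115, -2.292, -0.079]
contact_force: [0.8, -0.2, -2.6]
opening: 0.0291
```

```bash
python3 rodchk.py u4.png .104 .0438
```

```text
t 71.83 tcp [ 0.526  -0.1894  0.0199] yhead 4.55 tilt [ 0.018  0.052 -0.998] F [ 0.8 -0.2 -2.6] tq [-0.01  0.02  0.01] open 0.0291 q [-0.51  0.07  1.9   0.06  1.18 -0.61]
tip rel nut u,v,z mm [-6.7 -0.6 -1.3] heading err 0.27
```

>>> step_arm(
  moves=[
    [0.2,0.001,-0.006,0.0005,0],
    [0.2,0,-0.006,0.0005,0],
    [0.2,0,-0.006,0,0],
    [0.2,0,0,0,0],
  ],
)

```text
t: 72.38
tool_pos: [0.5271, -0.2081, 0.0209]
tool_rot: [-2.115, -2.292, -0.08]
contact_force: [0.8, -0.8, -2.4]
opening: 0.0285
```

```bash
python3 rodchk.py r4b.png .104 .0438
```

```text
t 72.38 tcp [ 0.5271 -0.2081  0.0209] yhead 4.58 tilt [ 0.018  0.052 -0.998] F [ 0.8 -0.8 -2.4] tq [-0.01 -0.08  0.04] open 0.0285 q [-0.54  0.09  1.88  0.06  1.18 -0.64]
tip rel nut u,v,z mm [12.  -0.8 -0.3] heading err 0.31
```

>>> step_arm(
  moves=[
    [0.2,0.0005,-0.006,0,0],
    [0.2,0.0005,-0.006,0,0],
    [0.2,0,-0.006,0,0],
    [0.2,0,0,0,0],
  ],
)

```text
t: 72.92
tool_pos: [0.5292, -0.2224, 0.0205]
tool_rot: [-2.109, -2.29, -0.09]
contact_force: [1.1, -0.4, -2.0]
opening: 0.0287
```

```bash
python3 rodchk.py r4c.png .104 .0438
```

```text
t 72.92 tcp [ 0.5292 -0.2224  0.0205] yhead 4.68 tilt [ 0.02   0.061 -0.998] F [ 1.1 -0.4 -2. ] tq [-0.06 -0.1   0.08] open 0.0287 q [-0.56  0.11  1.86  0.07  1.19 -0.67]
tip rel nut u,v,z mm [26.4  0.3 -0.7] heading err 0.42
```

View pics/r4c.png

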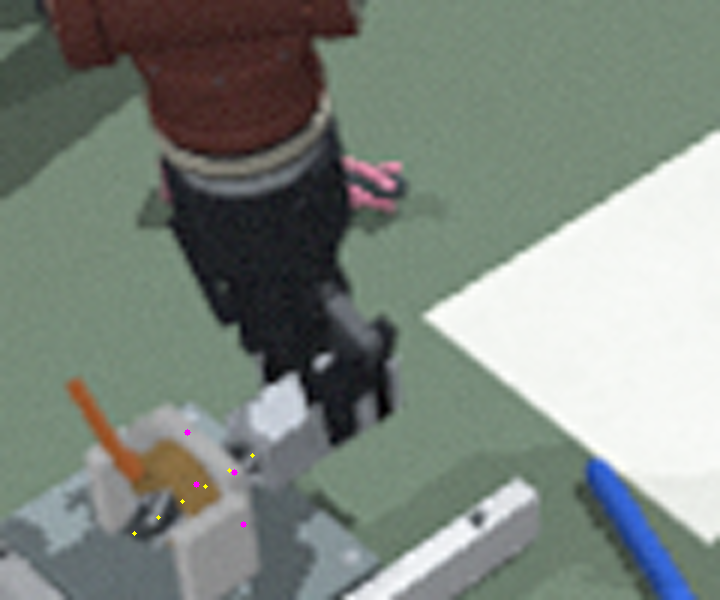

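The pointer tip is at (75,385), so it is already well over to the left: a left-hand thread. I'll push about 9 mm further.

>>> step_arm(
  moves=[
    [0.2,0,-0.006,0,-0.2],
    [0.2,0,-0.004,0,0],
    [0.2,0,0,0,0],
  ],
)

```text
t: 73.35
tool_pos: [0.5308, -0.2288, 0.0208]
tool_rot: [-2.11, -2.285, -0.102]
contact_force: [1.3, -1.1, -1.0]
opening: 0.029
```

```bash
python3 rodchk.py r4d.png .104 .0438
```

```text
t 73.35 tcp [ 0.5308 -0.2288  0.0208] yhead 4.5 tilt [ 0.023  0.068 -0.997] F [ 1.3 -1.1 -1. ] tq [-0.1  -0.06  0.05] open 0.029 q [-0.57  0.12  1.85  0.08  1.19 -0.68]
tip rel nut u,v,z mm [33.   1.1 -0.4] heading err 0.27
```

View pics/r4d.png

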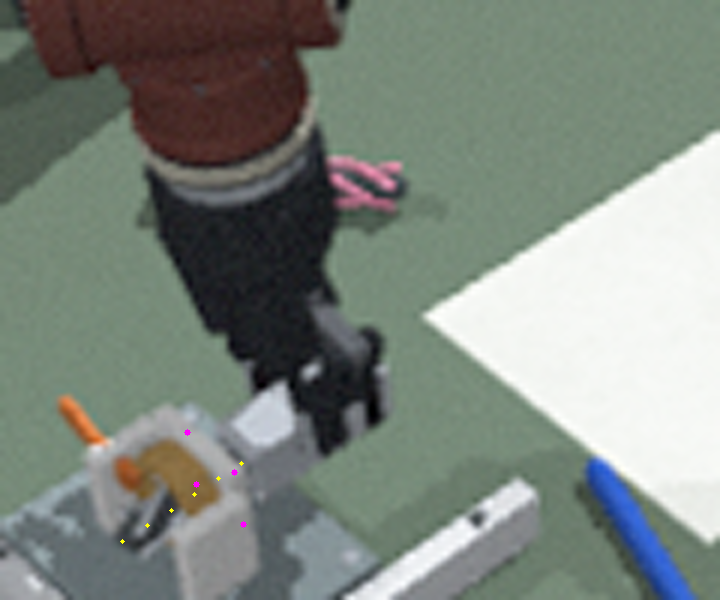

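```bash
cat ptr.py; python3 ptr.py
```

```text
from fit import *
s=ctrl.get_image('scene')
NC=np.array([.5355,-.2997,.065]); U3=np.array([*U,0]);V3=np.array([*V,0])
for xp in (0,.005,.01,.015): print(xp,[ (a,np.round((proj(s,NC+xp*U3+.07*(np.sin(np.radians(a))*V3+np.cos(np.radians(a))*np.array([0,0,1])))-(150,190)+.5)*6).astype(int).tolist()) for a in (0,-30,-45,-60,-75,60)])
0 [(0, [162, 390]), (-30, [117, 364]), (-45, [101, 365]), (-60, [91, 375]), (-75, [87, 394]), (60, [258, 520])]
0.005 [(0, [152, 396]), (-30, [107, 369]), (-45, [91, 371]), (-60, [81, 381]), (-75, [78, 399]), (60, [249, 526])]
0.01 [(0, [143, 401]), (-30, [98, 375]), (-45, [82, 376]), (-60, [72, 386]), (-75, [69, 405]), (60, [239, 533])]
0.015 [(0, [133, 408]), (-30, [88, 381]), (-45, [72, 382]), (-60, [63, 392]), (-75, [59, 411]), (60, [230, 539])]
```

>>> step_arm(
  moves=[
    [0.2,-0.001,-0.003,0,0],
    [0.2,0,0,0,0],
  ],
)

```text
t: 73.7
tool_pos: [0.5299, -0.2311, 0.0211]
tool_rot: [-2.11, -2.284, -0.105]
contact_force: [0.9, -0.8, -1.2]
opening: 0.0285
```

```bash
python3 rodchk.py r4e.png .104 .0438
```

```text
t 73.7 tcp [ 0.5299 -0.2311  0.0211] yhead 4.48 tilt [ 0.023  0.071 -0.997] F [ 0.9 -0.8 -1.2] tq [-0.16 -0.02  0.05] open 0.0285 q [-0.58  0.12  1.85  0.08  1.19 -0.69]
tip rel nut u,v,z mm [35.1  0.  -0.1] heading err 0.25
```

View pics/r4e.png

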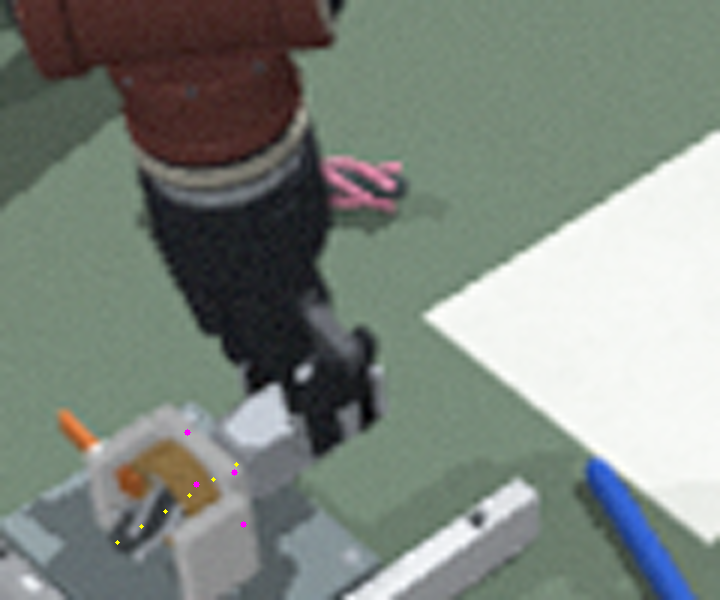

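The pointer tip is now at (65,415), about −75°, so rod_4 is left-hand. Withdrawing.

>>> step_arm(
  moves=[
    [0.2,0,0.006,0,0],
    [0.2,-0.001,0.01,0,0],
    [0.2,-0.001,0.012,0,0],
    [0.2,-0.001,0.014,0,0],
    [0.2,-0.001,0.014,0,0],
    [0.2,-0.001,0.014,0,0],
    [0.2,-0.001,0.014,0,0],
    [0.2,0,0.014,0,0],
    [0.2,0,0.01,0.005,0],
    [0.2,0,0,0.02,0],
  ],
)

```text
t: 75.0
tool_pos: [0.5196, -0.1136, 0.0437]
tool_rot: [-2.105, -2.28, -0.099]
contact_force: [0.4, -0.9, -2.8]
opening: 0.0288
```

```bash
python3 rodchk.py r4f.png .104 .0438
```

```text
t 75.0 tcp [ 0.5196 -0.1136  0.0437] yhead 4.53 tilt [ 0.016  0.072 -0.997] F [ 0.4 -0.9 -2.8] tq [-0.08 -0.02 -0.02] open 0.0288 q [-0.4  -0.02  1.95  0.08  1.23 -0.51]
tip rel nut u,v,z mm [-82.8  -1.3  22.5] heading err 0.28
```

View pics/r4f.png

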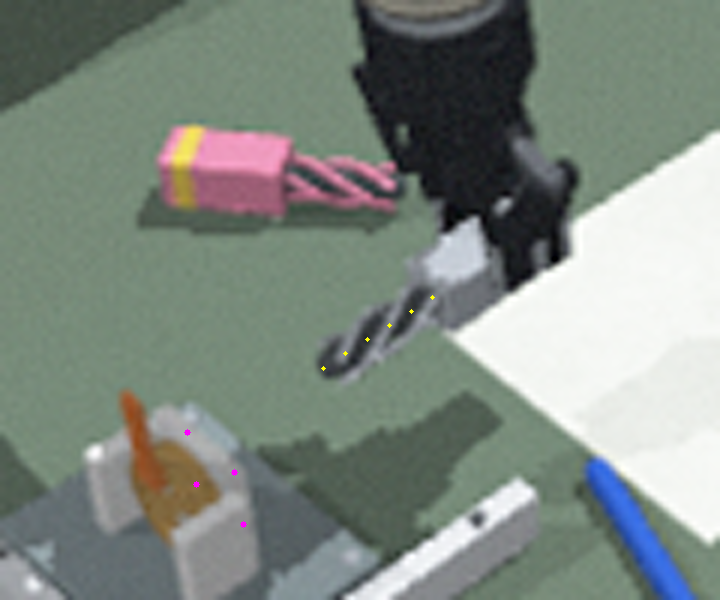

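The rod is free and still straight in the grip. Moving it to the red tray.

>>> step_arm(
  moves=[
    [0.2,0,0.01,0.02,0],
    [0.2,-0.002,0.03,0.015,0.5],
    [0.2,-0.003,0.04,0,0.5],
    [0.2,-0.003,0.045,0,0.5],
    [0.2,-0.003,0.045,0,0.4],
    [0.2,-0.003,0.045,0,0],
    [0.2,-0.003,0.045,0,0],
    [0.2,-0.003,0.04,0,0],
    [0.2,-0.003,0.03,0,0],
    [0.2,0,0.015,0,0],
    [0.2,0,0,0,0],
  ],
)

```text
t: 76.42
tool_pos: [0.5021, 0.2404, 0.089]
tool_rot: [-2.081, -2.323, -0.115]
contact_force: [0.1, 0.1, -2.8]
opening: 0.0287
```

```bash
python3 -c "
from fit import *
print(st())"
```

```text
t 76.42 tcp [0.5021 0.2404 0.089 ] yhead 6.22 tilt [ 0.034  0.068 -0.997] F [ 0.1  0.1 -2.8] tq [-0.11  0.07 -0.  ] open 0.0287 q [ 0.28 -0.07  1.91  0.06  1.24  0.15]
{'t': 76.425, 'q': array([ 0.28039387, -0.06580848,  1.91273695,  0.05956951,  1.24336521,
        0.15284293]), 'dq': array([-0.00698786, -0.00173287,  0.0040779 , -0.01222831,  0.00213349,
        0.00327982]), 'effort': array([  0.8388445 , -33.30980659, -36.47282124,   0.33092254,
        -0.2223157 ,   0.05118822]), 'tool_pos': array([0.502145  , 0.24042547, 0.08895103]), 'tool_rot': array([-2.0811926 , -2.3233209 , -0.11522594]), 'contact_force': array([ 0.05756313,  0.09796416, -2.80480139]), 'wrist_torque': array([-0.11274126,  0.06898471, -0.00190432]), 'opening': 0.028716759475248516}
```

>>> step_arm(
  moves=[
    [0.2,-0.003,0.03,0,0.1],
    [0.2,-0.003,0.03,0,0],
    [0.2,-0.002,0.008,-0.015,0],
    [0.2,0,0,-0.03,0],
    [0.2,0,0,-0.025,0],
    [0.2,0,0,0,0],
  ],
)

```text
t: 77.18
tool_pos: [0.4955, 0.302, 0.0146]
tool_rot: [-2.09, -2.32, -0.108]
contact_force: [-0.3, 0.6, -2.9]
opening: 0.0287
```

```bash
cat view.py; python3 view.py r4g.png 280 60 500 260 ; python3 -c "
from fit import *
from h import *
st()
t=ctrl.get_image('top')
import cv2
cv2.imwrite('pics/r4gt.png',t['color'][:,:,::-1])"
```

```text
from fit import *
import sys
fn=sys.argv[1]; l,t_,r,b_=map(int,sys.argv[2:6]); f=int(720/(r-l))
o=st(); s=ctrl.get_image('scene'); b=(l,t_,r,b_); g=crop(s,b,f)
R=Ro.from_rotvec(o['tool_rot']).as_matrix(); h=o['opening']/2
for y in(-h,0,h):
    a=(proj(s,o['tool_pos']+[0,0,.037]+R@[0,y,0])-b[:2]+.5)*f;cv2.circle(g,tuple(a.astype(int)),3,(0,255,255),-1)
cv2.imwrite('pics/'+fn,g)
t 77.17 tcp [0.4955 0.302  0.0146] yhead 5.89 tilt [ 0.034  0.063 -0.997] F [-0.3  0.6 -2.9] tq [-0.09  0.02  0.01] open 0.0287 q [0.39 0.08 1.9  0.05 1.1  0.27]
t 77.22 tcp [0.4966 0.3025 0.0161] yhead 5.89 tilt [ 0.036  0.064 -0.997] F [-0.3 -0.8 -1.2] tq [-0.06  0.04 -0.01] open 0.0285 q [0.39 0.08 1.9  0.05 1.1  0.27]
```

View pics/r4gt.png

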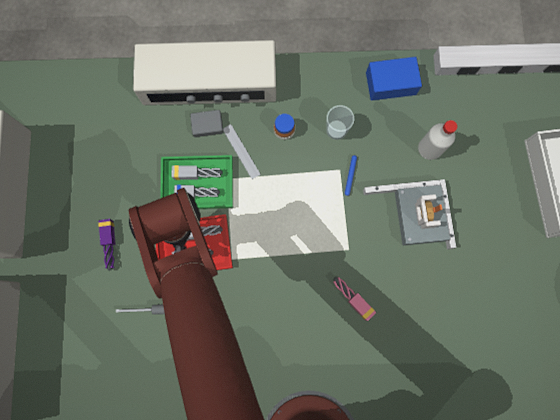

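View pics/r4g.png

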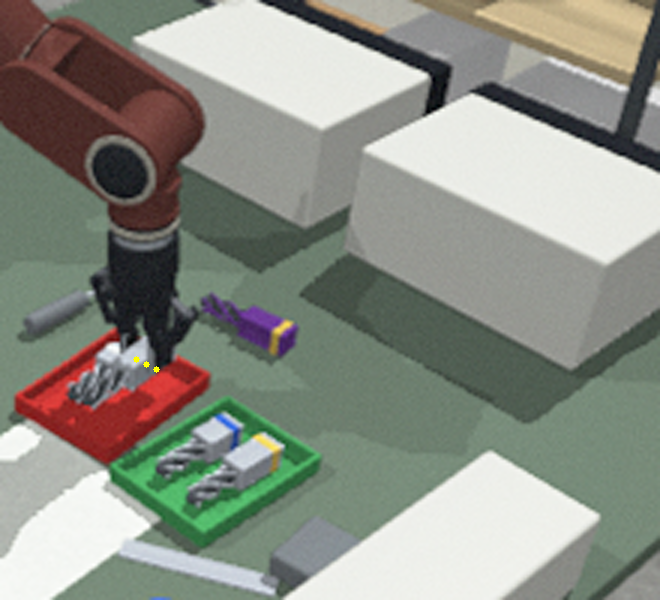

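The tool is about 10 mm short in y and level with the slot in x. Lower it and correct.

>>> step_arm(
  moves=[
    [0.2,0,0.006,-0.008,0.3],
    [0.2,-0.001,0.003,-0.006,0],
    [0.2,0,0,0,0],
  ],
)

```text
t: 77.65
tool_pos: [0.499, 0.3132, 0.0058]
tool_rot: [-2.087, -2.328, -0.124]
contact_force: [-0.6, 0.0, -2.9]
opening: 0.0285
```

```bash
python3 view.py r4h.png 280 140 380 220 
```

```text
t 77.65 tcp [0.499  0.3132 0.0058] yhead 6.17 tilt [ 0.043  0.067 -0.997] F [-0.6  0.  -2.9] tq [-0.05  0.04 -0.05] open 0.0285 q [0.41 0.11 1.89 0.05 1.08 0.28]
```

View pics/r4h.png

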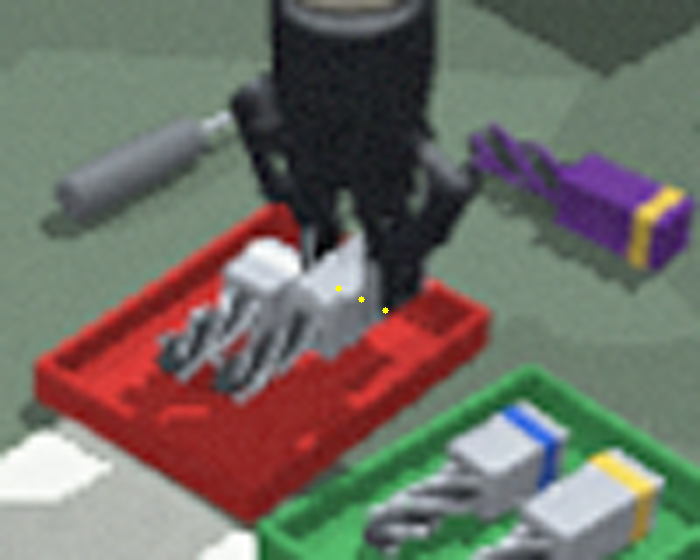

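>>> step_arm(
  moves=[
    [0.2,-0.003,0,-0.008,0.2],
    [0.2,-0.002,0,-0.007,0],
    [0.2,0,0,0,0],
  ],
)

```text
t: 78.08
tool_pos: [0.4939, 0.3134, -0.0097]
tool_rot: [-2.082, -2.332, -0.125]
contact_force: [0.5, 0.4, -3.2]
opening: 0.0286
```

```bash
python3 view.py r4i.png 280 140 380 220 
```

```text
t 78.08 tcp [ 0.4939  0.3134 -0.0097] yhead 6.39 tilt [ 0.044  0.068 -0.997] F [ 0.5  0.4 -3.2] tq [-0.05  0.06  0.03] open 0.0286 q [0.41 0.12 1.91 0.05 1.05 0.28]
```

View pics/r4i.png

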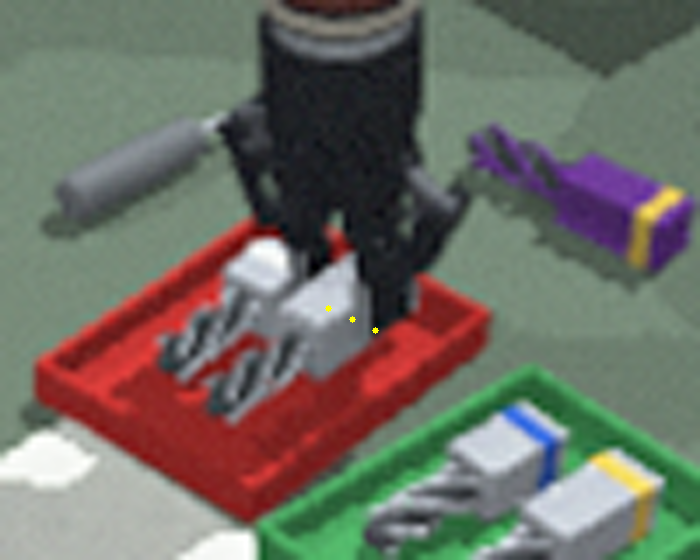

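>>> step_arm(
  moves=[
    [0.2,0.0005,0,-0.007,0],
    [0.2,0,0,-0.005,0],
    [0.2,0,0,0,0],
  ],
)

```text
t: 78.5
tool_pos: [0.495, 0.3135, -0.0219]
tool_rot: [-2.083, -2.333, -0.126]
contact_force: [0.2, 0.6, -2.9]
opening: 0.0286
```

```bash
python3 view.py r4j.png 280 140 380 220 
```

```text
t 78.5 tcp [ 0.495   0.3135 -0.0219] yhead 6.38 tilt [ 0.045  0.068 -0.997] F [ 0.2  0.6 -2.9] tq [-0.05  0.   -0.01] open 0.0286 q [0.41 0.14 1.91 0.05 1.02 0.27]
```

View pics/r4j.png

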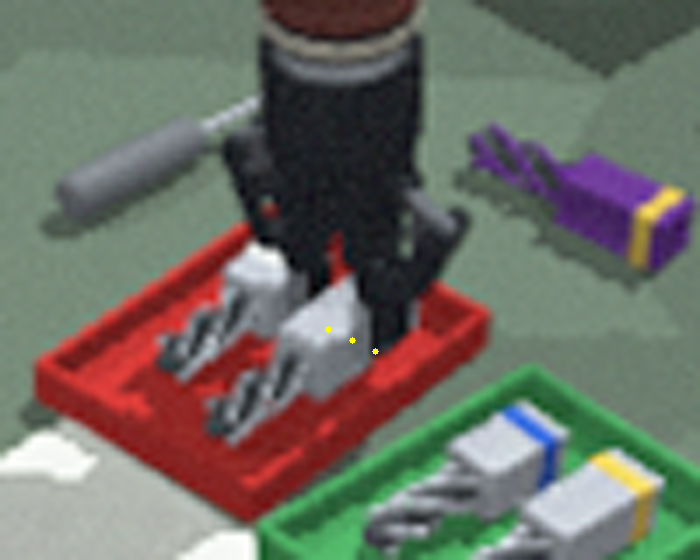

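The rod is about 2 mm above the tray floor, so release.

>>> step_arm(
  moves=[
    [0.2,0,0,-0.0015,0],
    [0.42,0,0,0,0],
    [0.42,0,0,0,0],
    [0.42,0,0,0,0],
    [0.42,0,0,0,0],
  ],
)

```text
t: 79.18
tool_pos: [0.4975, 0.3147, -0.0207]
tool_rot: [-2.084, -2.334, -0.134]
contact_force: [-0.4, 0.7, -0.0]
opening: 0.0357
```

```bash
python3 view.py r4k.png 280 140 380 220 
```

```text
t 79.17 tcp [ 0.4975  0.3147 -0.0207] yhead 6.38 tilt [ 0.05   0.07  -0.996] F [-0.4  0.7 -0. ] tq [-0.02 -0.03 -0.02] open 0.0357 q [0.41 0.14 1.9  0.05 1.02 0.27]
```

View pics/r4k.png

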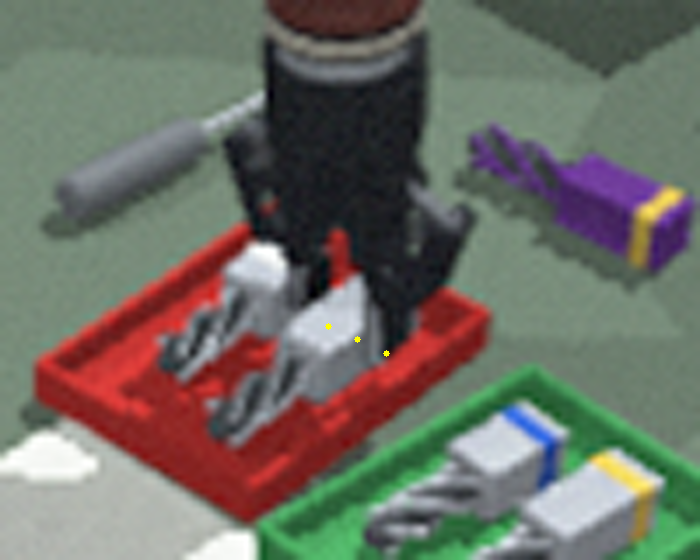

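>>> step_arm(
  moves=[
    [0.42,-0.002,0,0.015,0],
    [0.42,0,0,0.03,0],
    [0.42,0,0,0.04,0],
    [0.42,0,0,0.04,0],
    [0.42,-0.02,-0.03,0.02,0],
    [0.42,-0.03,-0.04,0,0],
    [0.42,-0.03,-0.05,0,0],
    [0.42,-0.02,-0.05,0,0],
    [0.42,0,-0.05,0,0],
    [0.42,0,0,0,0],
  ],
)

```text
t: 80.47
tool_pos: [0.3937, 0.09, 0.1409]
tool_rot: [2.085, 2.342, 0.154]
contact_force: [0.4, -0.2, -0.1]
opening: 0.0359
```

```bash
python3 chk.py e1.png; python3 -c "
from fit import *
import cv2
t=ctrl.get_image('top'); cv2.imwrite('pics/e1t.png',t['color'][:,:,::-1])
s=ctrl.get_image('scene'); cv2.imwrite('pics/e1s.png',s['color'][:,:,::-1])"
```

```text
t 80.58 tcp [0.3937 0.0923 0.1407] yhead 6.75 tilt [ 0.065  0.073 -0.995] F [ 0.3  0.  -1. ] tq [-0.04  0.08 -0.06] open 0.036 q [-0.01 -0.57  2.21  0.07  1.43 -0.14]
p [ 0.5358 -0.2995 -1.4937] deg -85.58 rms px 0.18 n 56
fence-frame x,y mm [-55.2 -69.7] home -55,-70; rot 0.08
p [ 0.6102 -0.3488 -1.4934] deg -85.57 rms px 0.34 n 56
fence-frame x,y mm [-0.4  0.7] home -55,-70; rot 0.09
block vs fence [-54.9 -70.3] -0.02
```

View pics/e1t.png

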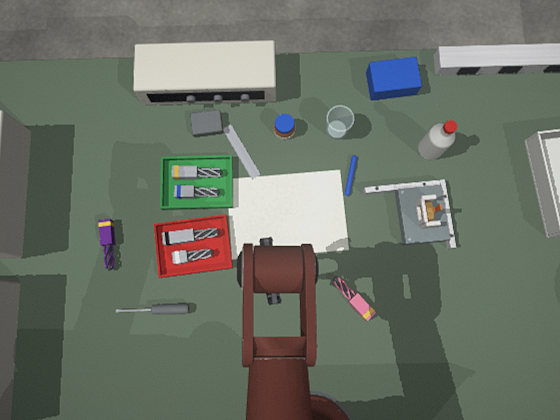

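View pics/e1s.png

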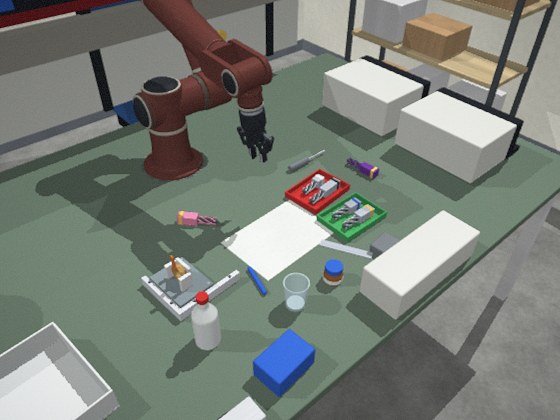

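```bash
ls -t pics | head -4; python3 -c "
from fit import *
import cv2
t=ctrl.get_image('top'); cv2.imwrite('pics/e2t.png',cv2.resize(t['color'][165:265,355:470,::-1],None,fx=6,fy=6,interpolation=cv2.INTER_CUBIC))
t=ctrl.get_image('top'); cv2.imwrite('pics/e2r.png',cv2.resize(t['color'][145:285,145:245,::-1],None,fx=4,fy=4,interpolation=cv2.INTER_CUBIC))"
```

```text
e1s.png
e1t.png
Te1.png
Se1.png
```

View pics/e2t.png

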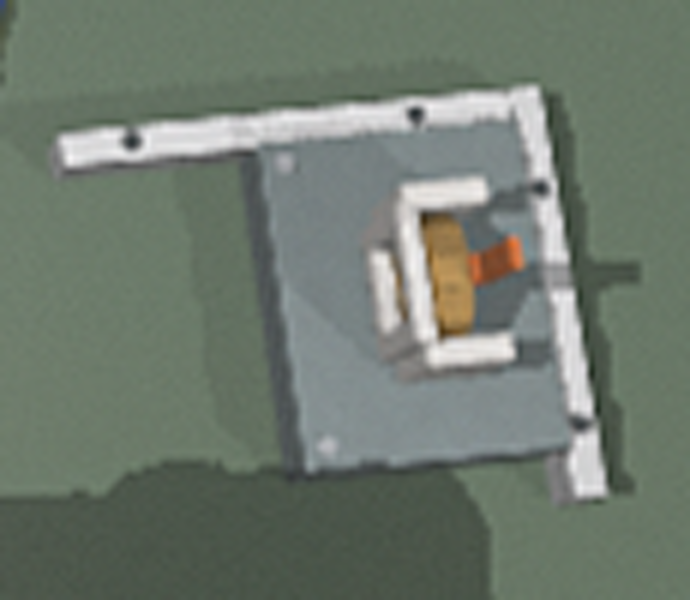

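View pics/e2r.png

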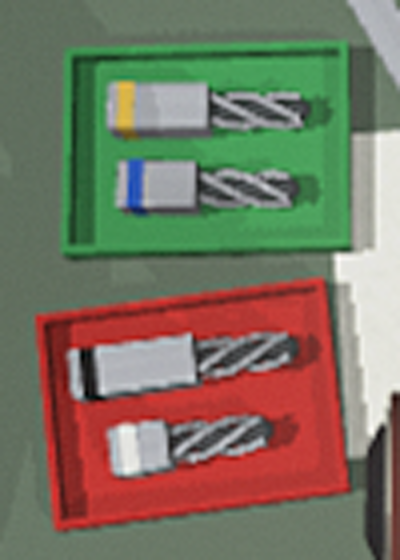

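The block sits flush against both rails with the pointer back near upright. All four rods lie flat inside the right trays, and the bottle, beaker and jar are standing. Handing in.

```bash
python3 -c "
from station import ctrl
print(ctrl.finish_job()); print(ctrl.get_obs()['t'])"
```

```text
the job is handed in; nothing more can be done
None
the job is handed in; nothing more can be done
```

I handed the job in at about 81 s of the 210 s limit; no verdict is reported. The block was pushed home, and all four rods were present and tested from shortest to longest.

| Rod | Pointer swing | Thread | Tray |
|---|---|---|---|
| rod_1 (white) | about −70° | left-hand | red |
| rod_2 (blue) | about +72° | right-hand | green |
| rod_3 (yellow) | about +80° | right-hand | green |
| rod_4 (black) | about −75° | left-hand | red |

**Last checks:**
- **Block:** the top view put it within 0.3 mm and 0.02° of home.
- **Rods:** all four lie flat in their trays, the pointer is back near upright, and the gripper was clear of everything.
- **Bystanders:** the bottle, beaker and jar are standing.

**Disagreements:** the reported tool height read 37 mm low against the bench, so I corrected for it throughout. The tool's tilt also drifted to about 5°, with no visible effect on the rods. I saw no knock to the block and no slackening of the grip.

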